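# Fit up a flanged post on the pin fixture for tack welding

## Task

Fit up the post for tack welding on the square-based pin fixture (not the round one), from the bottom up: the square plate flat on the base over the pin, then the longer tube standing on the plate over the pin, then the round flange flat and centred on top of that tube, and last the shorter tube standing centred on the flange, each let go before the next. Set each part down gently rather than dropping it, and leave the wire brush, jar and magnet where they are.

Things in the scene. Friction and masses are not known exactly. Their poses are not given: they have to be found in the camera images.
- square_fixture: Fixed pin fixture, the target: flat dark square steel base 100 x 100 x 12 mm carrying one upright bright pin, 20 mm in diameter with a bevelled tip, at its centre; the base's top is 12 mm and the pin's tip 57 mm above the table. Origin: centre of the base's underside, on the pin's axis, at table height; z up, x and y along the base's edges.
- round_fixture: A second fixed pin fixture, not used: its base is a dark disc, 110 mm in diameter and 12 mm thick, and its pin (20 mm in diameter) is lower, its tip 27 mm above the table. Origin: centre of the base's underside, on the pin's axis.
- plate_mid (a point): Square base plate, bare steel, 66 x 66 x 12 mm, with a 38 mm round hole through its centre, lying flat on the table; about 0.3 kg. Point: its centre, half-way up (6 mm over its underside); x and y along its edges, z up.
- long_tube_mid (a point): The longer of two tubes, bare steel, 48 mm outside diameter, 38 mm bore (through), 60 mm long, standing on end; about 0.32 kg. Point: on its axis, half-way up (30 mm over its lower end); z up along the axis.
- flange_mid (a point): Round flange: bare steel disc, 66 mm in diameter, 14 mm thick, with a 38 mm bore through its centre, lying flat on the table; about 0.25 kg. Point: its centre, half-way up (7 mm over its underside); z up along the axis.
- short_tube_mid (a point): The shorter of two tubes, bare steel, 48 mm outside diameter, 38 mm bore (through), 35 mm long, standing on end; about 0.19 kg. Point: on its axis, half-way up (17.5 mm over its lower end); z up along the axis.
- brush: Bystander, loose: wooden wire brush lying on its bristles, 150 x 26 mm, 33 mm high, long axis x. Origin: centre of its underside.
- jar: Bystander, loose: small amber glass jar with a black cap, 42 mm in diameter, 45 mm high. Origin: centre of its underside.
- magnet: Bystander, loose: red triangular welding magnet (a flat frame) lying flat, about 70 x 70 mm, 16 mm high. Origin: on its underside, near the middle of the triangle.

How it is judged:
By the outcome, as a careful person would: the job done as asked, in the order asked, and still so for the second after the job is handed in, with the robot touching nothing.
It also fails if it takes over 126 s, if anything falls off the work surface, if the arm or the gripper's body presses on something with over 40 N, if the wrist force passes 120 N, or if a joint passes its speed limit or range.

## Robot

A 7-joint arm with a two-finger parallel gripper is mounted at the origin on the work surface. World frame = base frame: x ahead of the robot, y to its left, z up, the work surface at z = 0. Lengths are in m, angles in rad, forces in N, time in s.
With the tool pointing down it reaches from about 0.425 to 0.875 m from the base axis. Payload 8.4 kg.
Tool frame: the origin (TCP) lies at the very end of the fingers, on their centre line; the grasp point (between the pads) lies 19 mm behind it; z points along the fingers, y is the direction in which the jaws open and shut (so a half turn about z gives the same grasp; the last joint's range is limited). The gripper opens to 87 mm and grips with 3 to 60 N. Pads are 19 mm wide; open, the fingers measure 117 mm over their backs; the gripper's body (75 mm by 190 mm) begins 51 mm behind the grasp point.
Start: joints at [-1.353, 0.333, 0.04, 1.465, -0.013, 1.343, -0.059], TCP at [0.202, 0.618, 0.223] pointing down, gripper open.
Joint ranges: [-2.58, 2.58], [-0.38, 2.09], [-1.3, 1.39], [0.25, 2.4], [-1.5, 4.64], [0.08, 2.09], [-2.65, 2.65]. Speed limits (rad/s): [2.22, 2.22, 2.79, 2.79, 3.14, 3.14, 3.14].

## Interface

Orientations are given as a unit quaternion [x, y, z, w].
In Python, from station import get_obs, capture, get_calibration, sign_off, find_in, cut_out gives the robot as it stands.
- The arm moves only by the tool arm_command, never from a script. Its argument "series" is a list of rows, each a list of 7 numbers: the shift along the tool's x, y, z in mm, then the turn, a rotation vector about the tool's x, y, z in degrees, then the opening, from 0 (shut) to 1 (fully open). In form: [[tx, ty, tz, rx, ry, rz, gripper], ...]. A call has 1 to 5 rows; each row shifts and turns the pose as measured when the row begins, along the tool's axes as they then stand; what a row does not reach is not made up. A row lasts 1/10 s, in which the tool goes at most 50 mm and 8.59 degrees, less where a joint would pass 70% of its speed; a pose out of reach is approached as far as the arm can. A call is refused whole if a number of a shift passes 50 or a number of a turn 8.59, either way. A call with a gripper value outside its range is refused whole. The fingers move at their own pace and stop on an object; the grip force is fixed at half the most. Time passes only in rows, so rows that do not move let the fingers close. It gives the time, the measured TCP pose, the force and the opening at its end, in the units of the state.
- get_obs(): the state, without advancing time (a new reading comes with each control period).
- capture(name): name is "scene" or "top" or "wrist"; returns the picture (420x560x3 uint8, red, green, blue); there is no depth.
- get_calibration(name): a dict with "mtx" (3x3 intrinsics, pixels), "rvec" (rotation vector, rad) and "tvec" (3), from world to camera coordinates, as OpenCV has them. Camera axes: x right, y down, z forward; pixel columns grow to the right and rows downward; lengths in m; the calibration is good to about 2 mm. A picture is of the moment at which its call begins: read the wrist's pose just before it. get_calibration takes no time and is no camera call; for the wrist camera it gives the pose at the moment of the call.
- sign_off(): hands the job in, once; it reports no verdict.
Trained networks look in the newest picture that a camera, given by its name, has taken for a name from the list of things; names that differ only in an ending like _2 or _b are one class to them, and where a whole thing is asked for, a point or a joint stands for the part that bears it (a point fixed in the world has none). Each returns a list of dicts, best first, with "confidence" (0 to 1); they miss things now and then, are a little off and sometimes report something else, mostly with a low value. They report only what shows in the picture. A call takes as long as a camera call.
- find_in(name, camera): "position" ([column, row] in pixels, amid what is visible of it).
- cut_out(name, camera): "pixels" (420x560 bool, what is visible of it) and "position" ([column, row] in pixels, amid what is visible of it).
The state is a dict: "t": time; "joint_positions": joint angles; "joint_vel": joint speeds; "tau": joint torques, N m; "tcp_pos": TCP position; "eef_rot": TCP orientation; "wrist_force": force on the tool from outside, world axes, zero at the start; "torque": the same for the moment, N m; "width": opening from 0.0 (shut) to 1.0 (fully open).
Only numpy, scipy, OpenCV 4.12 (cv2) and the standard library are available. Lean on these libraries where they do the work, as an engineer would, in place of code of your own. Each camera call takes 0.05 s, during which the arm holds its last target.

## Working session

There is one attempt and no reset: what is moved stays moved. The work goes in short steps, Python scripts to look and compute and a tool call to move; the robot and the scene stay as the last step left them, time stands still between calls to the robot, and variables do not carry over. Pictures are saved under pics/ and viewed, and the job is handed in when it is done.

Besides the shell and the picture viewer there is one more tool, called as name(argument=value, ...), one argument or row to a line, values as JSON. arm_command: Moves the arm, as the interface text tells. Its arguments: {"type":"object","properties":{"series":{"type":"array","items":{"type":"array","items":{"type":"number"}}}},"required":["series"]}

```bash
mkdir -p pics; ls; cat > h.py <<'E'
import numpy as np,cv2
from station import *
from scipy.spatial.transform import Rotation as R
def save(im,n,s=1):
    cv2.imwrite('pics/'+n+'.png',cv2.resize(im[:,:,::-1],None,fx=s,fy=s))
def ray(cal,uv):
    K=np.array(cal['mtx']);Rm=cv2.Rodrigues(np.array(cal['rvec'],float))[0];t=np.array(cal['tvec'],float).ravel()
    d=Rm.T@np.linalg.inv(K)@np.array([uv[0],uv[1],1.]);c=-Rm.T@t
    return c,d
def onz(cal,uv,z):
    c,d=ray(cal,uv);return c+d*(z-c[2])/d[2]
def proj(cal,P):
    return cv2.projectPoints(np.array(P,float).reshape(-1,3),np.array(cal['rvec'],float),np.array(cal['tvec'],float),np.array(cal['mtx'],float),None)[0].reshape(-1,2)
E
python3 - <<'E'
from h import *
o=get_obs();print(o)
for c in ['top','scene','wrist']:
    save(capture(c),c+'0',1.4)
    cal=get_calibration(c);print(c,cal, ray(cal,(280,210)))
E
```

```text
pics
{'t': 0.0, 'joint_positions': array([-1.35318294,  0.33390873,  0.03988273,  1.46628216, -0.01340549,
        1.343314  , -0.0584824 ]), 'joint_vel': array([ 1.99246632e-04,  1.20140956e-03,  9.00371715e-04,  4.79832669e-04,
       -1.88636155e-03, -2.87821696e-03, -4.25975092e-05]), 'tau': array([-1.86503512e-04, -6.56379533e+01,  1.33518230e+00, -4.03784323e+01,
       -5.97068807e-02,  4.55975183e-02,  1.61376997e-04]), 'tcp_pos': array([0.20238352, 0.61718382, 0.22165548]), 'eef_rot': array([ 1.57749660e-01,  9.87478793e-01, -8.19576007e-04, -7.56927066e-05]), 'wrist_force': array([ 1.37076379e-01, -7.60381680e-01, -4.16353383e-04]), 'torque': array([ 0.00966485, -0.01461258,  0.03493846]), 'width': 0.9975180622578029}
top {'mtx': array([[379.95518589,   0.        , 276.04255301],
       [  0.        , 379.95518589, 203.69155721],
       [  0.        ,   0.        ,   1.        ]]), 'rvec': array([ 2.20476671, -2.14796059,  0.0373932 ]), 'tvec': array([-0.01245495,  0.53290262,  0.66947049])} (array([ 0.49086713, -0.01798425,  0.70075466]), array([ 0.04520917,  0.01751663, -0.99901624]))
scene {'mtx': array([[422.55623872,   0.        , 282.28734987],
       [  0.        , 422.55623872, 211.84885323],
       [  0.        ,   0.        ,   1.        ]]), 'rvec': array([ 1.5812589 ,  2.11950168, -0.71356033]), 'tvec': array([ 0.13470192, -0.3900758 ,  1.17145439])} (array([1.0260239 , 0.14875426, 0.68392708]), array([-0.59380543, -0.16705846, -0.78710548]))
wrist {'mtx': array([[303.71147045,   0.        , 279.77886647],
       [  0.        , 303.71147045, 209.65092813],
       [  0.        ,   0.        ,   1.        ]]), 'rvec': array([-2.36311759, -1.71265309, -0.22549784]), 'tvec': array([-0.64895175, -0.03162386,  0.38944098])} (array([0.13476309, 0.63936963, 0.38320765]), array([ 0.24873377, -0.08231638, -0.96506859]))
```

View pics/top0.png

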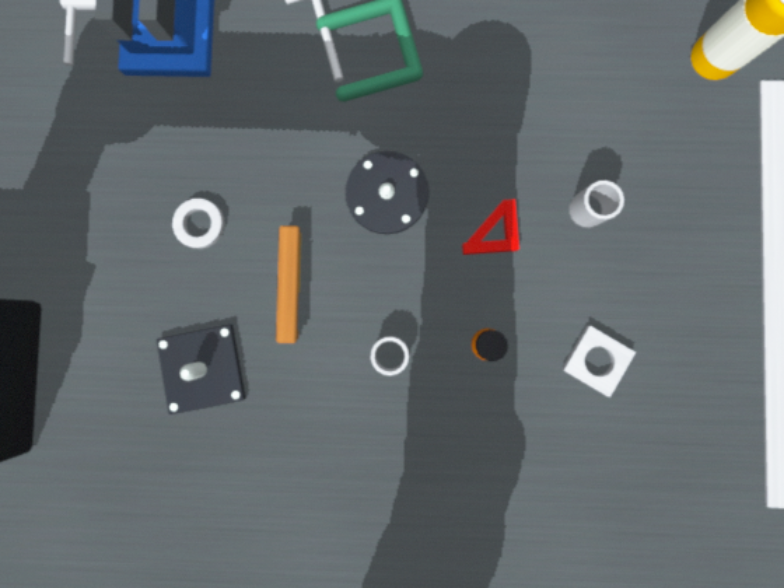

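View pics/scene0.png

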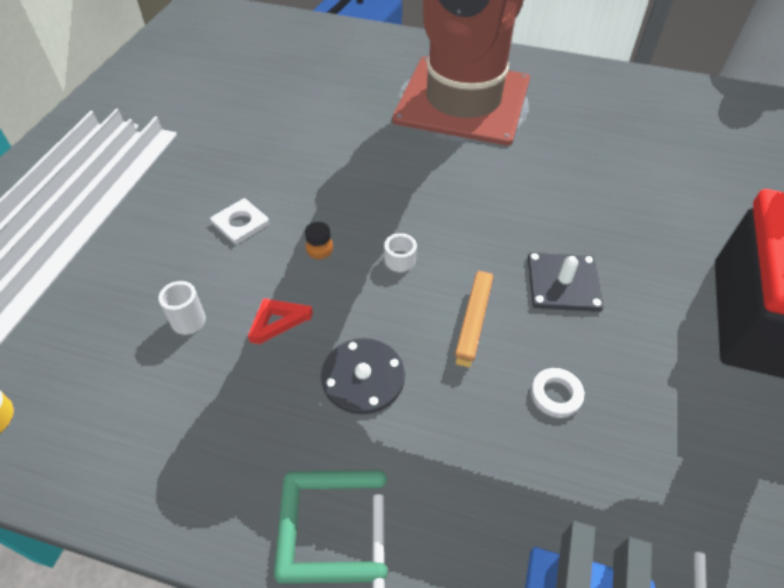

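View pics/wrist0.png

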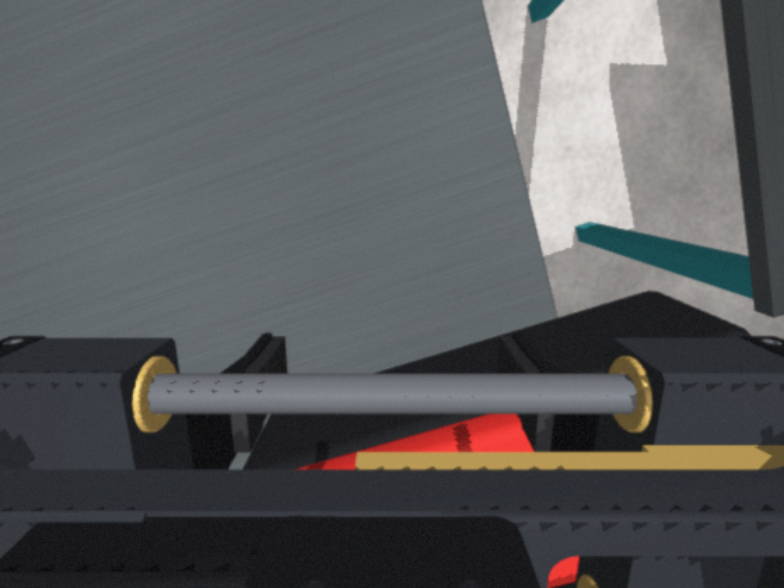

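```bash
python3 - <<'E'
from h import *
capture('top');capture('scene')
H={'square_fixture':.012,'round_fixture':.012,'plate_mid':.012,'long_tube_mid':.06,'flange_mid':.014,'short_tube_mid':.035,'brush':.03,'jar':.04,'magnet':.016}
for c in ['top']:
  cal=get_calibration(c)
  for n in H:
    for r in cut_out(n,c)[:3]:
        m=r['pixels'];v,u=np.nonzero(m)
        print(c,n,round(r['confidence'],2),np.round(r['position'],1),m.sum(),(u.min(),u.max(),v.min(),v.max()),np.round(onz(cal,r['position'],H[n]),4))
print(get_obs()['t'])
E
```

```text
top square_fixture 0.8 [138.9 264.4] 3019 (np.int64(112), np.int64(174), np.int64(232), np.int64(294)) [0.4166 0.2477 0.012 ]
top round_fixture 0.62 [274.1 134.3] 2841 (np.int64(246), np.int64(307), np.int64(107), np.int64(166)) [0.661  0.0086 0.012 ]
top plate_mid 0.9 [434.3 251.8] 1245 (np.int64(403), np.int64(453), np.int64(233), np.int64(282)) [ 0.4545 -0.2829  0.012 ]
top long_tube_mid 0.68 [427.2 142.7] 766 (np.int64(408), np.int64(444), np.int64(129), np.int64(161)) [ 0.64   -0.2523  0.06  ]
top flange_mid 0.81 [151.7 167.3] 793 (np.int64(124), np.int64(160), np.int64(142), np.int64(176)) [0.5944 0.232  0.014 ]
top flange_mid 0.72 [276.3 261.4] 216 (np.int64(266), np.int64(291), np.int64(240), np.int64(267)) [ 0.4295 -0.0017  0.014 ]
top short_tube_mid 0.49 [268.7 256.3] 337 (np.int64(265), np.int64(291), np.int64(239), np.int64(268)) [0.4398 0.0112 0.035 ]
top brush 0.98 [205.2 201. ] 1312 (np.int64(198), np.int64(215), np.int64(161), np.int64(245)) [0.5338 0.1272 0.03  ]
top brush 0.63 [272.6 138.3] 2816 (np.int64(247), np.int64(306), np.int64(108), np.int64(166)) [0.6492 0.0104 0.03  ]
top jar 0.86 [348.9 245. ] 489 (np.int64(337), np.int64(362), np.int64(234), np.int64(257)) [ 0.4635 -0.1266  0.04  ]
top magnet 0.65 [353.8 170.3] 938 (np.int64(330), np.int64(370), np.int64(143), np.int64(182)) [ 0.597  -0.1374  0.016 ]
0.7
```

```bash
python3 - <<'E'
from h import *
t=capture('top');s=capture('scene')
cv2.imwrite('top.bmp',t);cv2.imwrite('scene.bmp',s)
def crop(im,c,w=30,f=6): 
    return cv2.resize(im[c[1]-w:c[1]+w,c[0]-w:c[0]+w],None,fx=f*30/w/1.5,fy=f*30/w/1.5,interpolation=cv2.INTER_NEAREST)
cs=[(138,264),(428,256),(428,146),(141,159),(278,254)]
ss=[(404,200),(171,158),(130,220),(398,280),(286,180)]
a=np.hstack([cv2.resize(crop(t,c,40),(160,160),interpolation=0) for c in cs]);b=np.hstack([cv2.resize(crop(s,c,40),(160,160),interpolation=0) for c in ss])
save(np.vstack([a,b]),'crops')
E
```

```text
(no output)
```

View pics/crops.png

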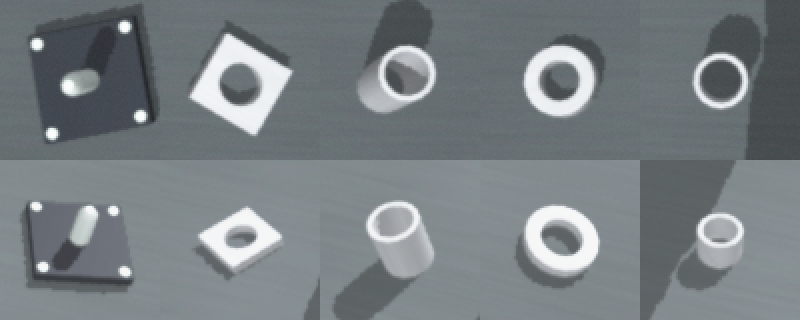

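```bash
cat > meas.py <<'E'
from h import *
from scipy.optimize import least_squares
def circ(x,y,z,r,n=72):
    a=np.linspace(0,2*np.pi,n,endpoint=False);return np.c_[x+r*np.cos(a),y+r*np.sin(a),np.full(n,z)]
def outer(im,seed,th,w=45):
    g=im.min(axis=2).astype(np.uint8)
    m=(g>th).astype(np.uint8)
    n,l,st,ce=cv2.connectedComponentsWithStats(m)
    # component nearest seed
    ok=[i for i in range(1,n) if st[i,4]>60]
    i=min(ok,key=lambda i:np.hypot(*(ce[i]-seed)))
    c=cv2.findContours((l==i).astype(np.uint8),cv2.RETR_EXTERNAL,cv2.CHAIN_APPROX_NONE)[0][0]
    f=np.zeros_like(g);cv2.drawContours(f,[c],-1,1,-1)
    v,u=np.nonzero(f);return f,np.array([u.mean(),v.mean()]),len(u)
def fitcirc(im,cal,seed,z,r,th):
    f,c,A=outer(im,seed,th)
    def res(p):
        q=proj(cal,circ(p[0],p[1],z,r)).astype(np.float32)
        M=cv2.moments(q.reshape(-1,1,2));return [M['m10']/M['m00']-c[0],M['m01']/M['m00']-c[1]]
    p0=onz(cal,c,z)[:2];s=least_squares(res,p0)
    A0=cv2.contourArea(proj(cal,circ(*s.x,z,r)).astype(np.float32))
    return s.x,A,A0
E
python3 - <<'E'
from meas import *
ims={'top':cv2.imread('top.bmp'),'scene':cv2.imread('scene.bmp')}
S={'long':({'top':(431,142),'scene':(128,210)},.06,.024),'flange':({'top':(141,159),'scene':(398,280)},.014,.033),'short':({'top':(278,254),'scene':(286,176)},.035,.024)}
for n,(sd,z,r) in S.items():
  for c in sd:
    for th in (170,190,205,215,225,235):
      try:
        x,A,A0=fitcirc(ims[c],get_calibration(c),np.array(sd[c]),z,r,th);print(n,c,th,np.round(x,4),A,round(A0))
      except Exception as e: print(n,c,th,e)
for c in ims:
  cal=get_calibration(c)
  for th in (170,200,220,235):
    f,ce,A=outer(ims[c],np.array({'top':(428,256),'scene':(171,157)}[c]),th)
    cn=cv2.findContours(f,0,1)[0][0]; b=cv2.boxPoints(cv2.minAreaRect(cn))
    print(c,th,ce,A,np.round(onz(cal,ce,.012),4))
    if c=='top':
        w=np.array([onz(cal,p,.012) for p in b]);d=w-np.roll(w,1,0)
        print(np.hypot(d[:,0],d[:,1]).round(4),np.degrees(np.arctan2(d[:,1],d[:,0])).round(1))
# bolts
  g=ims[c].min(axis=2);n,l,st,ctr=cv2.connectedComponentsWithStats((g>190).astype(np.uint8))
  fc={'top':(140,263),'scene':(404,200)}[c]
  for i in range(1,n):
    if np.hypot(*(ctr[i]-fc))<48: print('bolt',c,st[i],ctr[i].round(1),onz(cal,ctr[i],.014).round(4))
E
```

```text
long top 170 [ 0.6361 -0.2545] 786 633
long top 190 [ 0.6404 -0.2585] 617 633
long top 205 [ 0.6406 -0.2587] 591 633
long top 215 [ 0.6407 -0.2586] 577 633
long top 225 [ 0.6394 -0.2586] 114 633
long top 235 [ 0.4468 -0.2535] 1217 669
long scene 170 [ 0.6422 -0.2509] 537 418
long scene 190 [ 0.6401 -0.2551] 452 415
long scene 205 [ 0.6393 -0.2574] 410 413
long scene 215 [ 0.6392 -0.2575] 400 413
long scene 225 [ 0.639  -0.2577] 386 413
long scene 235 [ 0.6426 -0.2567] 74 417
flange top 170 [0.6096 0.2541] 975 987
flange top 190 [0.6096 0.2541] 955 987
flange top 205 [0.6096 0.2542] 926 987
flange top 215 [0.6097 0.2542] 907 987
flange top 225 [0.6096 0.2542] 876 987
flange top 235 [0.6084 0.2552] 778 987
flange scene 170 [0.6088 0.2543] 981 936
flange scene 190 [0.6082 0.2545] 943 934
flange scene 205 [0.6081 0.2543] 919 934
flange scene 215 [0.6079 0.2544] 904 934
flange scene 225 [0.6079 0.2544] 892 934
flange scene 235 [0.6075 0.2545] 868 933
short top 170 [ 0.4443 -0.0048] 592 599
short top 190 [ 0.4442 -0.0047] 574 599
short top 205 [ 0.4443 -0.0047] 553 599
short top 215 [ 0.44
[... 1120 characters left out ...]
1929 0.014 ]
bolt top [121 288   6   6  27] [123.6 290.3] [0.3697 0.2725 0.014 ]
scene 170 [170.58297872 156.1787234 ] 705 [ 0.4438 -0.2706  0.012 ]
scene 200 [170.5477997  156.01820941] 659 [ 0.4434 -0.2709  0.012 ]
scene 220 [170.68115942 155.9742351 ] 621 [ 0.4432 -0.2707  0.012 ]
scene 235 [170.54905336 155.97246127] 581 [ 0.4433 -0.271   0.012 ]
bolt scene [380 181   5   4  19] [381.9 182.6] [0.3862 0.1933 0.014 ]
bolt scene [401 183  12  19 120] [406.4 191.2] [0.3954 0.2463 0.014 ]
bolt scene [418 183   5   5  19] [420.2 184.8] [0.3688 0.2724 0.014 ]
bolt scene [383 211   5   5  21] [385. 213.] [0.4665 0.2109 0.014 ]
bolt scene [424 213   5   5  21] [426.  215.2] [0.448  0.2909 0.014 ]
```

```bash
cat > plan.py <<'E'
import sys
from h import *
# usage: plan.py x y z phi(deg of tool y)  [step_mm]
def target(phi):
    p=np.radians(phi);y=np.array([np.cos(p),np.sin(p),0]);z=np.array([0,0,-1.]);x=np.cross(y,z)
    return R.from_matrix(np.c_[x,y,z])
if __name__=='__main__':
    a=list(map(float,sys.argv[1:]));step=a[4] if len(a)>4 else 48
    o=get_obs();p=o['tcp_pos'];q=R.from_quat(o['eef_rot']);P=np.array(a[:3]);
    T=target(a[3]);T2=target(a[3]+180)
    if len(a)<=5 and (q.inv()*T2).magnitude()<(q.inv()*T).magnitude(): T=T2
    rv=(q.inv()*T).as_rotvec(degrees=True);D=P-p
    n=max(1,int(np.ceil(max(np.linalg.norm(D)*1000/step,np.linalg.norm(rv)/8.4))))
    ym=q.as_matrix()[:,1]
    print('t',round(o['t'],2),'pos',p.round(4),'phi',np.degrees(np.arctan2(ym[1],ym[0])).round(2),'D',D.round(4),'rv',rv.round(2),'n',n,'q',o['joint_positions'].round(2),'F',o['wrist_force'].round(1),'w',round(o['width'],3))
    for i in range(n):
        qi=q*R.from_rotvec(rv*i/n,degrees=True)
        print(np.round(qi.inv().apply(D/n)*1000,1).tolist(),np.round(rv/n,2).tolist())
E
python3 plan.py .46 .3 .2 30
```

```text
t 0.8 pos [0.2025 0.6176 0.2226] phi 71.85 D [ 0.2575 -0.3176 -0.0226] rv [-0.   -0.   41.85] n 9 q [-1.35  0.33  0.04  1.47 -0.01  1.34 -0.06] F [-0.4  0.2  0.4] w 1.001
[-38.2, -24.6, 2.5] [-0.0, -0.0, 4.65]
[-40.1, -21.4, 2.5] [-0.0, -0.0, 4.65]
[-41.7, -18.1, 2.5] [-0.0, -0.0, 4.65]
[-43.0, -14.7, 2.5] [-0.0, -0.0, 4.65]
[-44.0, -11.2, 2.5] [-0.0, -0.0, 4.65]
[-44.8, -7.5, 2.5] [-0.0, -0.0, 4.65]
[-45.3, -3.9, 2.5] [-0.0, -0.0, 4.65]
[-45.4, -0.2, 2.5] [-0.0, -0.0, 4.65]
[-45.3, 3.5, 2.5] [-0.0, -0.0, 4.65]
```

arm_command(
  series=[
    [-38, -25, 2, 0, 0, 4.6, 1],
    [-40, -21, 2, 0, 0, 4.6, 1],
    [-42, -18, 2, 0, 0, 4.6, 1],
    [-43, -15, 2, 0, 0, 4.6, 1],
    [-44, -11, 2, 0, 0, 4.6, 1],
  ],
)

```text
t: 1.3
tcp_pos: [0.3432, 0.4414, 0.211]
eef_rot: [0.352, 0.936, 0.001, -0.002]
wrist_force: [1.1, 0.5, 0.2]
width: 0.997
```

arm_command(
  series=[
    [-45, -7, 2, 0, 0, 4.6, 1],
    [-45, -4, 2, 0, 0, 4.6, 1],
    [-45, 0, 2, 0, 0, 4.6, 1],
    [-45, 0, 2, 0, 0, 4.6, 1],
    [-45, 0, 2, 0, 0, 4.6, 1],
  ],
)

```text
t: 1.8
tcp_pos: [0.4822, 0.2526, 0.2011]
eef_rot: [0.538, 0.843, 0.002, -0.002]
wrist_force: [1.1, -0.6, -0.8]
width: 0.998
```

```bash
python3 plan.py .4434 -.2712 .12 -29.5
```

```text
t 1.8 pos [0.4822 0.2526 0.2011] phi 24.86 D [-0.0388 -0.5238 -0.0811] rv [-5.000e-02 -3.600e-01  5.436e+01] n 12 q [-0.92  0.13  0.4   1.77 -0.06  1.25 -0.08] F [ 1.1 -0.6 -0.8] w 0.998
[-38.3, -21.3, 6.5] [-0.0, -0.03, 4.53]
[-39.8, -18.2, 6.5] [-0.0, -0.03, 4.53]
[-41.1, -15.0, 6.5] [-0.0, -0.03, 4.53]
[-42.2, -11.7, 6.6] [-0.0, -0.03, 4.53]
[-43.0, -8.3, 6.6] [-0.0, -0.03, 4.53]
[-43.5, -4.9, 6.6] [-0.0, -0.03, 4.53]
[-43.8, -1.5, 6.6] [-0.0, -0.03, 4.53]
[-43.7, 2.0, 6.6] [-0.0, -0.03, 4.53]
[-43.4, 5.4, 6.7] [-0.0, -0.03, 4.53]
[-42.9, 8.9, 6.7] [-0.0, -0.03, 4.53]
[-42.0, 12.2, 6.7] [-0.0, -0.03, 4.53]
[-40.9, 15.5, 6.7] [-0.0, -0.03, 4.53]
```

arm_command(
  series=[
    [-42, -14, 4, 0, 0, 4.6, 1],
    [-44, -9, 4, 0, 0, 4.6, 1],
    [-45, -4, 4, 0, 0, 4.6, 1],
    [-45, 0, 4, 0, 0, 4.6, 1],
    [-45, 0, 4, 0, 0, 4.6, 1],
  ],
)

```text
t: 2.3
tcp_pos: [0.5172, 0.0217, 0.1804]
eef_rot: [0.702, 0.712, 0.004, -0.001]
wrist_force: [1.0, 0.7, -0.3]
width: 1.003
```

arm_command(
  series=[
    [-45, 0, 6, 0, 0, 4.6, 1],
    [-45, 0, 6, 0, 0, 4.6, 1],
    [-45, 0, 6, 0, 0, 4.6, 1],
    [-45, 0, 6, 0, 0, 4.6, 1],
    [-45, 0, 6, 0, 0, 4.6, 1],
  ],
)

```text
t: 2.8
tcp_pos: [0.4837, -0.2081, 0.1492]
eef_rot: [0.834, 0.551, 0.006, -0.001]
wrist_force: [0.8, 0.2, 0.9]
width: 1.001
```

```bash
python3 plan.py .4434 -.2712 .09 -29.5
```

```text
t 2.8 pos [ 0.4837 -0.2081  0.1492] phi -23.1 D [-0.0403 -0.0631 -0.0592] rv [ 0.31 -0.68  6.4 ] n 2 q [-0.41  0.16  0.82  1.9  -0.14  1.14  0.06] F [0.8 0.2 0.9] w 1.001
[-37.2, -6.3, 29.2] [0.16, -0.34, 3.2]
[-37.4, -4.2, 29.4] [0.16, -0.34, 3.2]
```

arm_command(
  series=[
    [-37, -6, 29, 0.2, -0.3, 3.2, 1],
    [-37, -4, 29, 0.2, -0.3, 3.2, 1],
    [0, 0, 0, 0, 0, 0, 1],
  ],
)

```text
t: 3.1
tcp_pos: [0.4399, -0.2799, 0.0899]
eef_rot: [0.868, 0.497, 0.001, 0.001]
wrist_force: [-0.4, -0.6, -0.3]
width: 0.998
```

```bash
python3 - <<'E'
from h import *
save(capture('wrist'),'w1')
E
python3 plan.py .4434 -.2712 .004 -29.5 30
```

```text
t 3.15 pos [ 0.4422 -0.2783  0.0912] phi -30.25 D [ 0.0012  0.0071 -0.0872] rv [ 0.23 -0.08 -0.75] n 3 q [-0.29  0.25  0.87  1.97 -0.22  1.02  0.16] F [-0.  -0.4  0.2] w 1.005
[2.2, -1.0, 29.1] [0.08, -0.03, -0.25]
[2.2, -0.9, 29.1] [0.08, -0.03, -0.25]
[2.2, -0.9, 29.1] [0.08, -0.03, -0.25]
```

View pics/w1.png

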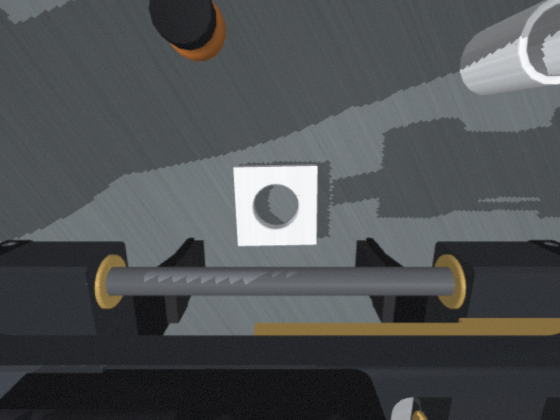

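arm_command(
  series=[
    [2.2, -1, 29, 0.1, 0, -0.25, 1],
    [2.2, -1, 29, 0.1, 0, -0.25, 1],
    [2, -1, 15, 0, 0, -0.2, 1],
    [0, 0, 0, 0, 0, 0, 1],
  ],
)

```text
t: 3.55
tcp_pos: [0.4483, -0.269, 0.0187]
eef_rot: [0.862, 0.506, 0.004, 0.001]
wrist_force: [0.3, -0.0, 0.5]
width: 1.003
```

```bash
python3 - <<'E'
from h import *
cal=get_calibration('wrist')
save(capture('wrist'),'w2')
r=cut_out('plate_mid','wrist')
for k in r[:2]: print(k['confidence'],k['position'],onz(cal,k['position'],.012))
E
python3 plan.py .4434 -.2712 .004 -29.5 30
```

```text
0.75 [273.2, 226.8] [ 0.45246004 -0.25395586  0.012     ]
t 3.65 pos [ 0.4491 -0.27    0.0204] phi -29.24 D [-0.0057 -0.0012 -0.0164] rv [ 0.48 -0.3   0.26] n 1 q [-0.22  0.36  0.8   2.02 -0.34  0.88  0.25] F [-0.6 -0.1  0.6] w 1.001
[-3.9, -4.6, 16.4] [0.48, -0.3, 0.26]
```

View pics/w2.png

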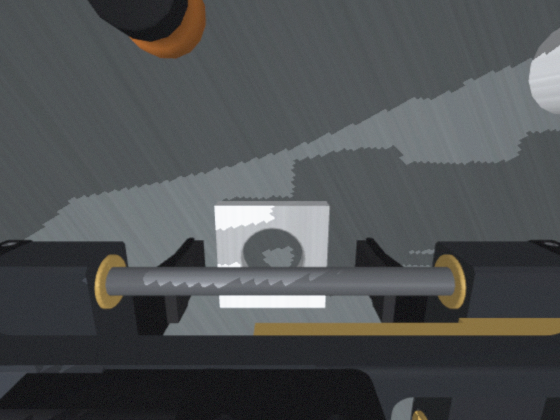

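```bash
python3 - <<'E'
from h import *
cal=get_calibration('wrist')
P=np.array([onz(cal,u,.012) for u in [(214,206),(329,206),(326,307),(218,307)]]);print(P.round(4),P.mean(0), np.linalg.norm(P-np.roll(P,1,0),axis=1))
E
```

```text
[[ 0.4295 -0.2278  0.012 ]
 [ 0.4874 -0.2604  0.012 ]
 [ 0.4559 -0.3185  0.012 ]
 [ 0.3964 -0.2847  0.012 ]] [ 0.44230762 -0.27285538  0.012     ] [0.06586046 0.06641651 0.06607971 0.06838347]
```

arm_command(
  series=[
    [-4, -5, 6, 0.5, -0.3, 0.3, 1],
    [0, 0, 5, 0, 0, 0, 1],
    [0, 0, 0, 0, 0, 0, 1],
    [0, 0, 0, 0, 0, 0, 1],
  ],
)

```text
t: 4.05
tcp_pos: [0.445, -0.2715, 0.0117]
eef_rot: [0.864, 0.504, 0.002, 0.001]
wrist_force: [0.6, -0.3, 0.5]
width: 0.999
```

```bash
python3 plan.py .443 -.272 .004 -29.5 30
```

```text
t 4.05 pos [ 0.445  -0.2715  0.0117] phi -29.49 D [-0.002  -0.0005 -0.0077] rv [ 0.23 -0.09  0.01] n 1 q [-0.22  0.38  0.8   2.03 -0.35  0.87  0.26] F [ 0.6 -0.3  0.5] w 0.999
[-1.4, -1.6, 7.7] [0.23, -0.09, 0.01]
```

arm_command(
  series=[
    [-1.5, -1.5, 7, 0.2, 0, 0, 1],
    [0, 0, 1, 0, 0, 0, 1],
    [0, 0, 0, 0, 0, 0, 1],
  ],
)

```text
t: 4.35
tcp_pos: [0.4432, -0.2723, 0.0035]
eef_rot: [0.864, 0.504, 0.001, -0.0]
wrist_force: [-0.4, 0.4, -0.3]
width: 1.001
```

arm_command(
  series=[
    [0, 0, 0, 0, 0, 0, 0],
    [0, 0, 0, 0, 0, 0, 0],
    [0, 0, 0, 0, 0, 0, 0],
    [0, 0, 0, 0, 0, 0, 0],
    [0, 0, 0, 0, 0, 0, 0],
  ],
)

```text
t: 4.85
tcp_pos: [0.4428, -0.2722, 0.0034]
eef_rot: [0.864, 0.504, 0.001, -0.0]
wrist_force: [-0.4, -0.7, -0.7]
width: 0.755
```

```bash
python3 plan.py .443 -.272 .004 -29.5 30
```

```text
t 4.85 pos [ 0.4428 -0.2722  0.0034] phi -29.5 D [0.0002 0.0002 0.0006] rv [ 0.01 -0.11 -0.  ] n 1 q [-0.2   0.39  0.79  2.03 -0.37  0.86  0.27] F [-0.4 -0.7 -0.7] w 0.755
[0.3, 0.1, -0.6] [0.01, -0.11, -0.0]
```

arm_command(
  series=[
    [0, 0, -5, 0, 0, 0, 0],
    [0, 0, -20, 0, 0, 0, 0],
    [0, 0, -40, 0, 0, 0, 0],
    [0, 0, -40, 0, 0, 0, 0],
    [0, 0, 0, 0, 0, 0, 0],
  ],
)

```text
t: 5.35
tcp_pos: [0.4405, -0.2721, 0.1108]
eef_rot: [0.864, 0.503, -0.001, -0.002]
wrist_force: [1.4, 0.3, -3.0]
width: 0.752
```

```bash
python3 - <<'E'
from h import *
save(capture('wrist'),'w3')
E
python3 plan.py .5 -.02 .14 -8 45;
```

```text
t 5.4 pos [ 0.4395 -0.271   0.1085] phi -29.54 D [0.0605 0.251  0.0315] rv [ -0.43  -0.04 -21.54] n 6 q [-0.32  0.21  0.89  1.95 -0.19  1.07  0.13] F [-0.8 -0.1 -4.6] w 0.758
[41.4, -11.9, -5.2] [-0.07, -0.01, -3.59]
[42.0, -9.3, -5.2] [-0.07, -0.01, -3.59]
[42.5, -6.6, -5.2] [-0.07, -0.01, -3.59]
[42.9, -3.9, -5.2] [-0.07, -0.01, -3.59]
[43.0, -1.2, -5.2] [-0.07, -0.01, -3.59]
[43.0, 1.5, -5.2] [-0.07, -0.01, -3.59]
```

View pics/w3.png

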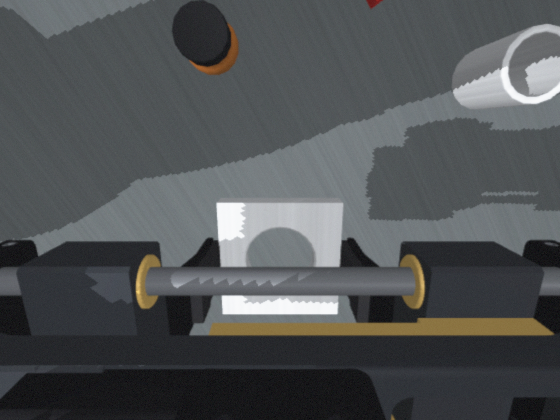

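arm_command(
  series=[
    [42, -12, -5, 0, 0, -3.6, 0],
    [44, -9, -5, 0, 0, -3.6, 0],
    [44, -6, -5, 0, 0, -3.6, 0],
    [44, -4, -5, 0, 0, -3.6, 0],
    [44, -1, -5, 0, 0, -3.6, 0],
  ],
)

```text
t: 5.9
tcp_pos: [0.4888, -0.0555, 0.1286]
eef_rot: [0.775, 0.631, -0.005, -0.005]
wrist_force: [1.5, 0.0, -2.7]
width: 0.753
```

```bash
python3 plan.py .418 .242 .12 12.8 45;
```

```text
t 5.9 pos [ 0.4888 -0.0555  0.1286] phi -11.69 D [-0.0708  0.2975 -0.0086] rv [ -0.8   -0.07 -24.48] n 7 q [-0.64  0.1   0.71  1.98 -0.07  1.1  -0.1 ] F [ 1.5  0.  -2.7] w 0.753
[39.6, -18.5, 1.4] [-0.11, -0.01, -3.5]
[40.6, -16.0, 1.4] [-0.11, -0.01, -3.5]
[41.5, -13.5, 1.3] [-0.11, -0.01, -3.5]
[42.3, -11.0, 1.3] [-0.11, -0.01, -3.5]
[42.9, -8.4, 1.3] [-0.11, -0.01, -3.5]
[43.3, -5.8, 1.3] [-0.11, -0.01, -3.5]
[43.6, -3.1, 1.2] [-0.11, -0.01, -3.5]
```

arm_command(
  series=[
    [41, -16, 0, -0.1, 0, -3.5, 0],
    [42, -14, 0, -0.1, 0, -3.5, 0],
    [43, -12, 0, -0.1, 0, -3.5, 0],
    [43, -11, 0, -0.1, 0, -3.5, 0],
    [43, -8, 0, -0.1, 0, -3.5, 0],
  ],
)

```text
t: 6.4
tcp_pos: [0.439, 0.1696, 0.1229]
eef_rot: [0.665, 0.747, -0.005, -0.003]
wrist_force: [0.7, 0.3, -4.3]
width: 0.754
```

```bash
python3 plan.py .418 .242 .12 12.8 45;
```

```text
t 6.4 pos [0.439  0.1696 0.1229] phi 6.64 D [-0.021   0.0724 -0.0029] rv [-0.67  0.04 -6.16] n 2 q [-0.92  0.05  0.48  2.02 -0.03  1.09 -0.32] F [ 0.7  0.3 -4.3] w 0.754
[37.2, -6.2, 1.5] [-0.33, 0.02, -3.08]
[37.5, -4.2, 1.4] [-0.33, 0.02, -3.08]
```

arm_command(
  series=[
    [37, -6, 1, -0.3, 0, -3, 0],
    [36, -4, 1, -0.3, 0, -3, 0],
    [0, 0, 0, 0, 0, 0, 0],
    [0, 0, 0, 0, 0, 0, 0],
  ],
)

```text
t: 6.8
tcp_pos: [0.4107, 0.2484, 0.1145]
eef_rot: [0.618, 0.786, -0.005, -0.002]
wrist_force: [-0.6, -0.5, -3.6]
width: 0.751
```

```bash
python3 plan.py .418 .242 .12 12.8 45; python3 - <<'E'
from h import *
save(np.hstack([capture('wrist'),capture('top')]),'w4',0.71)
E
```

```text
t 6.8 pos [0.4107 0.2484 0.1145] phi 13.65 D [ 0.0073 -0.0064  0.0055] rv [-0.57  0.13  0.85] n 1 q [-1.01  0.08  0.39  2.01 -0.04  1.07 -0.36] F [-0.6 -0.5 -3.6] w 0.751
[-7.9, 5.5, -5.6] [-0.57, 0.13, 0.85]
```

View pics/w4.png

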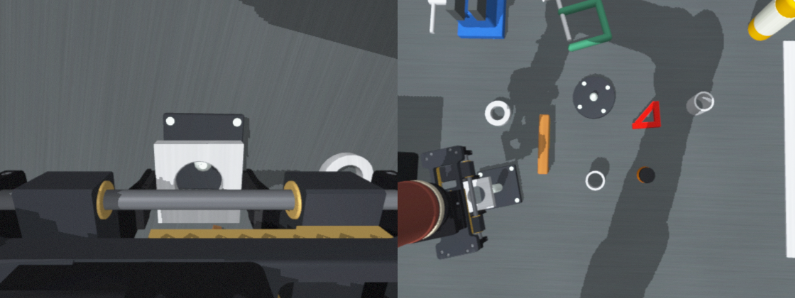

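```bash
python3 - <<'E'
from h import *
o=get_obs();cal=get_calibration('wrist');im=capture('wrist');cv2.imwrite('w4.bmp',im)
g=im.min(axis=2)
print('col235',g[190:215,235].tolist());print('col325',g[190:215,325].tolist());print('bot235',g[300:325,235].tolist());print('bot 325',g[300:325,325].tolist())
q=R.from_quat(o['eef_rot'])
z=o['tcp_pos'][2]+.0086
for r in (198,200,203,205,313,315,317):
  print(r,[ (q.inv().apply(onz(cal,(c,r),z)-o['tcp_pos'])*1000).round(1).tolist() for c in (220,280,340)])
E
```

```text
col235 [61, 62, 64, 64, 61, 64, 65, 91, 147, 154, 157, 158, 165, 219, 226, 228, 227, 226, 227, 225, 225, 227, 225, 227, 227]
col325 [68, 63, 65, 67, 62, 63, 68, 91, 139, 153, 155, 156, 177, 222, 228, 228, 228, 227, 228, 228, 229, 227, 229, 230, 229]
bot235 [160, 161, 160, 159, 158, 159, 157, 159, 157, 158, 156, 158, 156, 151, 113, 99, 97, 95, 95, 97, 96, 97, 95, 80, 74]
bot 325 [162, 163, 164, 163, 161, 160, 163, 161, 162, 163, 165, 161, 160, 158, 116, 99, 98, 98, 96, 98, 97, 97, 96, 81, 76]
198 [[35.8, -31.0, -8.4], [35.9, 0.0, -8.7], [35.9, 30.9, -9.0]]
200 [[34.7, -31.0, -8.4], [34.8, 0.0, -8.7], [34.9, 30.9, -9.0]]
203 [[33.1, -31.1, -8.4], [33.2, 0.0, -8.7], [33.3, 31.0, -9.0]]
205 [[32.1, -31.2, -8.4], [32.1, 0.0, -8.7], [32.2, 31.1, -9.0]]
313 [[-32.1, -34.5, -8.2], [-31.9, 0.0, -8.5], [-31.6, 34.4, -8.9]]
315 [[-33.4, -34.5, -8.2], [-33.2, 0.0, -8.5], [-32.9, 34.5, -8.9]]
317 [[-34.7, -34.6, -8.2], [-34.5, 0.0, -8.5], [-34.2, 34.5, -8.9]]
```

arm_command(
  series=[
    [-8, 5.5, 10, -0.6, 0.1, 0.8, 0],
    [0, 0, 15, 0, 0, 0, 0],
    [0, 0, 15, 0, 0, 0, 0],
    [0, 0, 0, 0, 0, 0, 0],
  ],
)

```text
t: 7.35
tcp_pos: [0.4213, 0.2363, 0.0741]
eef_rot: [0.628, 0.778, 0.001, 0.001]
wrist_force: [0.4, 0.0, -3.2]
width: 0.75
```

```bash
python3 plan.py .418 .242 .025 12.8 20; python3 - <<'E'
from h import *
save(capture('wrist'),'w5')
E
```

```text
t 7.35 pos [0.4213 0.2363 0.0741] phi 12.13 D [-0.0033  0.0057 -0.0491] rv [ 0.16 -0.02 -0.67] n 3 q [-0.98  0.13  0.41  2.05 -0.06  0.97 -0.33] F [ 0.4  0.  -3.2] w 0.75
[2.1, -0.7, 16.4] [0.05, -0.01, -0.22]
[2.1, -0.7, 16.4] [0.05, -0.01, -0.22]
[2.1, -0.7, 16.4] [0.05, -0.01, -0.22]
```

View pics/w5.png

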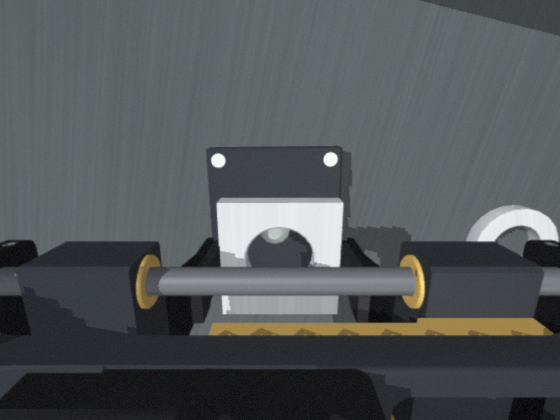

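arm_command(
  series=[
    [5.5, -2, 2, 0.1, 0, -0.6, 0],
    [0, 0, 0, 0, 0, 0, 0],
    [0, 0, 0, 0, 0, 0, 0],
  ],
)

```text
t: 7.7
tcp_pos: [0.4198, 0.2418, 0.0748]
eef_rot: [0.625, 0.781, 0.002, 0.0]
wrist_force: [0.3, 0.6, -3.2]
width: 0.758
```

```bash
python3 plan.py .418 .242 .025 12.8 20; python3 - <<'E'
from h import *
cal=get_calibration('wrist');im=capture('wrist');save(im,'w6')
# expected pin tip, hole, bolts
print(proj(cal,[[.418,.242,.057],[.4674,.2109,.014],[.4493,.2907,.014]]))
g=im.min(axis=2);n,l,st,c=cv2.connectedComponentsWithStats((g>200).astype(np.uint8))
for i in range(1,n):
    if 20<st[i,4]<500:print(st[i],c[i],onz(cal,c[i],.014))
E
```

```text
t 7.7 pos [0.4198 0.2418 0.0748] phi 12.66 D [-0.0018  0.0002 -0.0498] rv [ 0.23 -0.12 -0.14] n 3 q [-0.99  0.13  0.4   2.05 -0.06  0.97 -0.33] F [ 0.3  0.6 -3.2] w 0.758
[0.2, -0.6, 16.6] [0.08, -0.04, -0.05]
[0.2, -0.6, 16.6] [0.08, -0.04, -0.05]
[0.2, -0.6, 16.6] [0.08, -0.04, -0.05]
[[277.0961431  243.21122658]
 [329.05665034 271.63447451]
 [333.53804195 169.633191  ]]
[213 161  13  13 140] [219.04285714 167.25      ] [0.36724568 0.27408052 0.014     ]
[324 161  13  13 139] [330.21582734 167.12230216] [0.44644493 0.2919402  0.014     ]
[222 296   7  18  86] [224.55813953 305.04651163] [0.39088351 0.1628418  0.014     ]
```

View pics/w6.png

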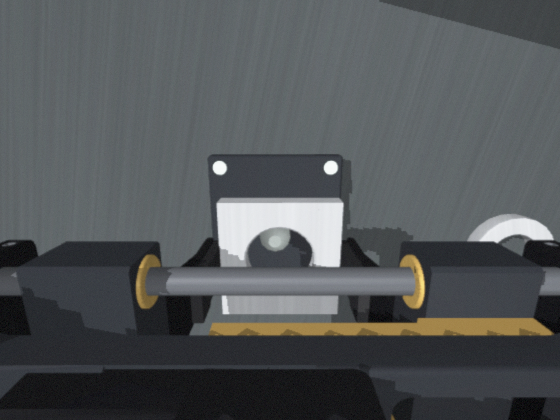

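arm_command(
  series=[
    [1, -2, 12, 0.2, -0.1, 0, 0],
    [0, 0, 15, 0, 0, 0, 0],
    [0, 0, 12, 0, 0, 0, 0],
    [0, 0, 3, 0, 0, 0, 0],
    [0, 0, 0, 0, 0, 0, 0],
  ],
)

```text
t: 8.25
tcp_pos: [0.4173, 0.2432, 0.0301]
eef_rot: [0.624, 0.781, 0.001, -0.0]
wrist_force: [0.2, 0.9, -3.4]
width: 0.757
```

```bash
python3 plan.py .417 .2425 .0165 12.8 20; python3 - <<'E'
from h import *
save(capture('wrist'),'w7')
E
```

```text
t 8.25 pos [0.4173 0.2432 0.0301] phi 12.72 D [-0.0003 -0.0007 -0.0136] rv [ 0.05 -0.05 -0.08] n 1 q [-0.98  0.2   0.4   2.09 -0.1   0.87 -0.3 ] F [ 0.2  0.9 -3.4] w 0.757
[-0.7, -0.5, 13.6] [0.05, -0.05, -0.08]
```

View pics/w7.png

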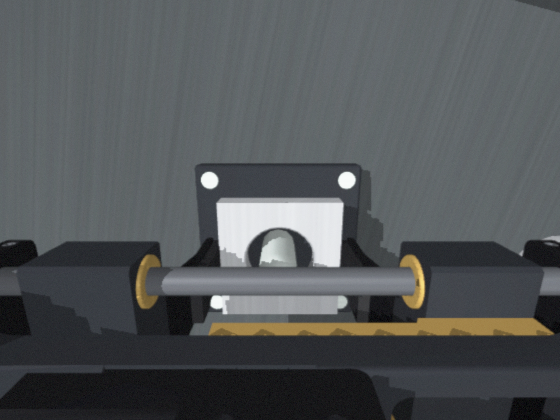

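```bash
python3 - <<'E'
from h import *
cal=get_calibration('wrist');o=get_obs();q=R.from_quat(o['eef_rot'])
for u in [(209,180),(346,180),(217,302),(342,302)]: 
  for z in (.012,.015): p=onz(cal,u,z);print(p.round(4),(q.inv().apply(p-o['tcp_pos'])*1000).round(1))
E
```

```text
[0.3671 0.2736 0.012 ] [ 40.6 -42.4  18.3]
[0.3676 0.2743 0.015 ] [ 41.1 -41.7  15.3]
[0.4469 0.2916 0.012 ] [40.6 39.4 18.4]
[0.4461 0.292  0.015 ] [41.1 38.8 15.4]
[0.3855 0.1935 0.012 ] [-41.6 -42.   18.2]
[0.3858 0.1955 0.015 ] [-39.7 -41.3  15.2]
[0.4669 0.2119 0.012 ] [-41.6  41.4  18.3]
[0.4658 0.2135 0.015 ] [-39.7  40.8  15.3]
```

arm_command(
  series=[
    [0, 0, 6, 0, 0, 0, 0],
    [0, 0, 5, 0, 0, 0, 0],
    [0, 0, 1, 0, 0, 0, 0],
    [0, 0, 0, 0, 0, 0, 0],
  ],
)

```text
t: 8.7
tcp_pos: [0.4181, 0.2438, 0.0183]
eef_rot: [0.624, 0.781, 0.002, 0.0]
wrist_force: [-0.4, -1.0, -3.1]
width: 0.756
```

arm_command(
  series=[
    [-0.8, -0.5, 1.2, 0, 0, 0, 0],
    [0, 0, 1, 0, 0, 0, 0],
    [0, 0, 0.5, 0, 0, 0, 0],
    [0, 0, 0, 0, 0, 0, 0],
  ],
)

```text
t: 9.1
tcp_pos: [0.4181, 0.243, 0.0158]
eef_rot: [0.625, 0.781, 0.002, 0.0]
wrist_force: [0.3, -0.9, -3.3]
width: 0.752
```

arm_command(
  series=[
    [0, 0, 0.8, 0, 0, 0, 0],
    [0, 0, 0.5, 0, 0, 0, 0],
    [0, 0, 0, 0, 0, 0, 0],
  ],
)

```text
t: 9.4
tcp_pos: [0.4182, 0.2432, 0.0155]
eef_rot: [0.625, 0.781, 0.002, -0.0]
wrist_force: [0.0, -1.7, -2.3]
width: 0.752
```

arm_command(
  series=[
    [0, 0, 1, 0, 0, 0, 0],
    [0, 0, 0, 0, 0, 0, 0],
  ],
)

```text
t: 9.6
tcp_pos: [0.4184, 0.2433, 0.0155]
eef_rot: [0.625, 0.781, 0.002, -0.0]
wrist_force: [0.2, -0.1, -2.6]
width: 0.752
```

arm_command(
  series=[
    [0, 0, 0, 0, 0, 0, 1],
    [0, 0, 0, 0, 0, 0, 1],
    [0, 0, 0, 0, 0, 0, 1],
    [0, 0, -5, 0, 0, 0, 1],
    [0, 0, -20, 0, 0, 0, 1],
  ],
)

```text
t: 10.1
tcp_pos: [0.418, 0.243, 0.0399]
eef_rot: [0.625, 0.781, 0.001, -0.0]
wrist_force: [0.8, -0.4, 1.0]
width: 0.992
```

arm_command(
  series=[
    [0, 0, -40, 0, 0, 0, 1],
    [0, 0, -45, 0, 0, 0, 1],
    [0, 0, 0, 0, 0, 0, 1],
  ],
)

```text
t: 10.4
tcp_pos: [0.4187, 0.2427, 0.1303]
eef_rot: [0.625, 0.781, 0.002, 0.0]
wrist_force: [-0.6, 0.6, -0.4]
width: 0.997
```

```bash
python3 - <<'E'
from h import *
save(np.hstack([capture('wrist'),capture('scene')]),'w8',.71)
E
python3 plan.py .53 0 .16 0 45
```

```text
t 10.5 pos [0.4165 0.2415 0.126 ] phi 12.68 D [ 0.1135 -0.2415  0.034 ] rv [-0.07  0.02 12.68] n 6 q [-1.01  0.06  0.41  2.   -0.03  1.08 -0.37] F [-0.  -0.2  0.1] w 0.999
[-43.4, 9.6, -5.7] [-0.01, 0.0, 2.11]
[-43.0, 11.2, -5.7] [-0.01, 0.0, 2.11]
[-42.6, 12.8, -5.7] [-0.01, 0.0, 2.11]
[-42.1, 14.3, -5.7] [-0.01, 0.0, 2.11]
[-41.5, 15.9, -5.7] [-0.01, 0.0, 2.11]
[-40.9, 17.4, -5.7] [-0.01, 0.0, 2.11]
```

View pics/w8.png

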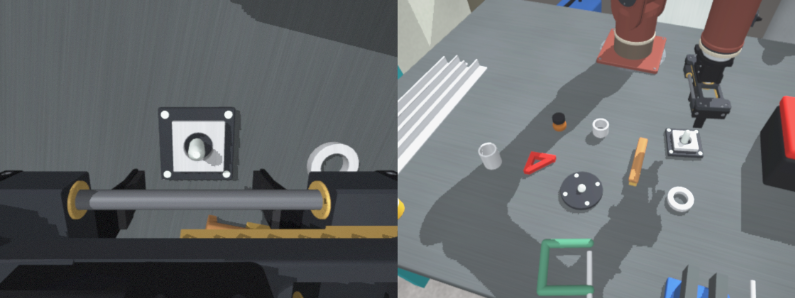

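arm_command(
  series=[
    [-45, 12, -6, 0, 0, 2.2, 1],
    [-45, 15, -6, 0, 0, 2.2, 1],
    [-45, 15, -6, 0, 0, 2.2, 1],
    [-45, 15, -5, 0, 0, 2.2, 1],
    [-45, 16, 0, 0, 0, 2.2, 1],
  ],
)

```text
t: 11.0
tcp_pos: [0.5198, 0.0294, 0.1451]
eef_rot: [0.693, 0.721, -0.003, -0.002]
wrist_force: [0.3, 1.1, 0.7]
width: 0.996
```

```bash
python3 plan.py .64 -.258 .13 -22 48
```

```text
t 11.0 pos [0.5198 0.0294 0.1451] phi 2.21 D [ 0.1202 -0.2874 -0.0151] rv [-0.39  0.19 24.21] n 7 q [-0.73  0.14  0.64  1.9  -0.09  1.14 -0.01] F [0.3 1.1 0.7] w 0.996
[-41.7, 15.6, 2.1] [-0.06, 0.03, 3.46]
[-40.7, 18.1, 2.1] [-0.06, 0.03, 3.46]
[-39.5, 20.5, 2.1] [-0.06, 0.03, 3.46]
[-38.2, 22.8, 2.1] [-0.06, 0.03, 3.46]
[-36.7, 25.1, 2.1] [-0.06, 0.03, 3.46]
[-35.2, 27.3, 2.1] [-0.06, 0.03, 3.46]
[-33.5, 29.3, 2.1] [-0.06, 0.03, 3.46]
```

arm_command(
  series=[
    [-42, 16, 2, 0, 0, 3.5, 1],
    [-42, 18, 2, 0, 0, 3.5, 1],
    [-40, 20, 2, 0, 0, 3.5, 1],
    [-39, 23, 2, 0, 0, 3.5, 1],
    [-37, 25, 2, 0, 0, 3.5, 1],
  ],
)

```text
t: 11.5
tcp_pos: [0.6038, -0.1883, 0.1291]
eef_rot: [0.798, 0.602, -0.007, -0.003]
wrist_force: [0.4, 0.6, 2.0]
width: 1.002
```

```bash
python3 plan.py .64 -.258 .13 -22 48
```

```text
t 11.5 pos [ 0.6038 -0.1883  0.1291] phi -15.9 D [ 0.0362 -0.0697  0.0009] rv [-0.7   0.43  6.1 ] n 2 q [-0.35  0.45  0.76  1.64 -0.32  1.19  0.21] F [0.4 0.6 2. ] w 1.002
[-28.5, 26.9, -0.6] [-0.35, 0.22, 3.05]
[-27.1, 28.4, -0.6] [-0.35, 0.22, 3.05]
```

arm_command(
  series=[
    [-28, 27, -1, -0.3, 0.2, 3, 1],
    [-24, 25, -1, -0.3, 0.2, 3, 1],
    [0, 0, 0, 0, 0, 0, 1],
    [0, 0, 0, 0, 0, 0, 1],
  ],
)

```text
t: 11.9
tcp_pos: [0.635, -0.2642, 0.1229]
eef_rot: [0.833, 0.554, -0.006, -0.002]
wrist_force: [0.1, 0.6, -0.0]
width: 0.999
```

```bash
python3 plan.py .64 -.258 .08 -22 48;python3 - <<'E'
from h import *
cal=get_calibration('wrist');im=capture('wrist');save(im,'w9')
P=[[.64+.024*np.cos(a),-.258+.024*np.sin(a),.06] for a in np.linspace(0,6.28,30)]
im=im.copy()
for u in proj(cal,P): cv2.circle(im,(int(u[0]),int(u[1])),1,(255,0,0),-1)
save(im,'w9')
E
```

```text
t 11.9 pos [ 0.635  -0.2642  0.1229] phi -22.78 D [ 0.005   0.0062 -0.0429] rv [-0.58  0.48 -0.77] n 1 q [-0.2   0.58  0.77  1.5  -0.4   1.24  0.22] F [ 0.1  0.6 -0. ] w 0.999
[8.0, 2.6, 42.9] [-0.58, 0.48, -0.77]
```

View pics/w9.png

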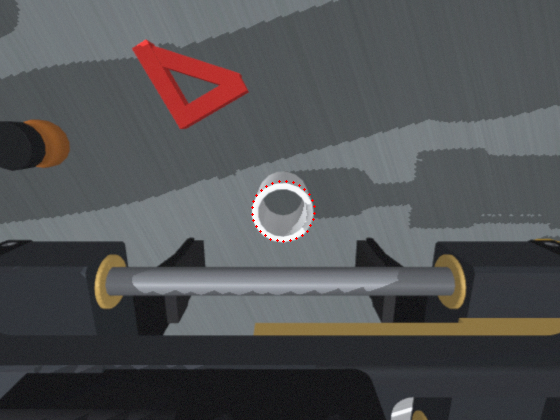

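arm_command(
  series=[
    [8, 3, 15, -0.6, 0.5, -0.8, 1],
    [0, 0, 20, 0, 0, 0, 1],
    [0, 0, 0, 0, 0, 0, 1],
    [0, 0, 0, 0, 0, 0, 1],
  ],
)

```text
t: 12.35
tcp_pos: [0.6399, -0.2527, 0.0862]
eef_rot: [0.827, 0.562, 0.001, -0.001]
wrist_force: [-0.6, -1.4, 0.8]
width: 0.995
```

```bash
python3 plan.py .64 -.258 .013 -22 30
```

```text
t 12.35 pos [ 0.6399 -0.2527  0.0862] phi -21.61 D [ 0.0001 -0.0053 -0.0732] rv [-0.11 -0.14  0.39] n 3 q [-0.2   0.6   0.74  1.54 -0.43  1.17  0.24] F [-0.6 -1.4  0.8] w 0.995
[-1.7, 0.7, 24.4] [-0.04, -0.05, 0.13]
[-1.7, 0.7, 24.4] [-0.04, -0.05, 0.13]
[-1.7, 0.7, 24.4] [-0.04, -0.05, 0.13]
```

arm_command(
  series=[
    [-4.5, 2, 5, 0, -0.1, 0.3, 1],
    [0, 0, 25, 0, 0, 0, 1],
    [0, 0, 25, 0, 0, 0, 1],
    [0, 0, 12, 0, 0, 0, 1],
    [0, 0, 0, 0, 0, 0, 1],
  ],
)

```text
t: 12.85
tcp_pos: [0.6427, -0.2577, 0.0215]
eef_rot: [0.828, 0.56, 0.002, 0.001]
wrist_force: [-0.1, 0.3, 0.1]
width: 0.994
```

```bash
python3 plan.py .64 -.258 .013 -22 30
```

```text
t 12.85 pos [ 0.6427 -0.2577  0.0215] phi -21.82 D [-0.0027 -0.0003 -0.0085] rv [ 0.24 -0.1   0.18] n 1 q [-0.17  0.67  0.7   1.58 -0.48  1.06  0.28] F [-0.1  0.3  0.1] w 0.994
[-1.3, -2.4, 8.5] [0.24, -0.1, 0.18]
```

arm_command(
  series=[
    [-1.3, -2.4, 7, 0.2, -0.1, 0.2, 1],
    [0, 0, 0, 0, 0, 0, 1],
    [0, 0, 0, 0, 0, 0, 1],
  ],
)

```text
t: 13.15
tcp_pos: [0.641, -0.259, 0.0167]
eef_rot: [0.829, 0.559, 0.001, 0.001]
wrist_force: [0.7, 0.1, 1.4]
width: 0.997
```

arm_command(
  series=[
    [0, 0, 0, 0, 0, 0, 0],
    [0, 0, 0, 0, 0, 0, 0],
    [0, 0, 0, 0, 0, 0, 0],
    [0, 0, 0, 0, 0, 0, 0],
    [0, 0, 0, 0, 0, 0, 0],
  ],
)

```text
t: 13.65
tcp_pos: [0.6421, -0.2594, 0.0188]
eef_rot: [0.829, 0.559, 0.002, 0.002]
wrist_force: [-0.9, 0.1, 0.5]
width: 0.633
```

```bash
python3 plan.py .64 -.258 .013 -22 30
```

```text
t 13.65 pos [ 0.6421 -0.2594  0.0188] phi -22.05 D [-0.0021  0.0014 -0.0058] rv [ 0.35 -0.02 -0.05] n 1 q [-0.17  0.68  0.7   1.58 -0.48  1.05  0.28] F [-0.9  0.1  0.5] w 0.633
[0.5, -2.5, 5.8] [0.35, -0.02, -0.05]
```

arm_command(
  series=[
    [0.5, -2, 4, 0.3, 0, 0, 0],
    [0, 0, 1, 0, 0, 0, 0],
    [0, 0, 0, 0, 0, 0, 0],
    [0, 0, 0, 0, 0, 0, 0],
  ],
)

```text
t: 14.05
tcp_pos: [0.6407, -0.2586, 0.016]
eef_rot: [0.829, 0.559, 0.001, 0.0]
wrist_force: [0.2, 0.2, -0.4]
width: 0.546
```

```bash
python3 plan.py .64 -.258 .013 -22 30
```

```text
t 14.05 pos [ 0.6407 -0.2586  0.016 ] phi -22.07 D [-0.0007  0.0006 -0.003 ] rv [ 0.09 -0.07 -0.07] n 1 q [-0.17  0.68  0.7   1.58 -0.48  1.05  0.28] F [ 0.2  0.2 -0.4] w 0.546
[0.3, -0.8, 3.0] [0.09, -0.07, -0.07]
```

arm_command(
  series=[
    [0, 0, -3, 0, 0, 0, 0],
    [0, 0, -20, 0, 0, 0, 0],
    [0, 0, -40, 0, 0, 0, 0],
    [10, 0, -45, 0, 0, 0, 0],
    [30, 0, -10, 0, 0, -3, 0],
  ],
)

```text
t: 14.55
tcp_pos: [0.6502, -0.225, 0.1324]
eef_rot: [0.817, 0.577, -0.004, -0.003]
wrist_force: [1.0, -1.1, -1.9]
width: 0.548
```

```bash
python3 plan.py .53 0 .13 0 45
```

```text
t 14.55 pos [ 0.6502 -0.225   0.1324] phi -19.52 D [-0.1202  0.225  -0.0024] rv [ -0.53   0.1  -19.51] n 6 q [-0.25  0.57  0.75  1.49 -0.39  1.25  0.21] F [ 1.  -1.1 -1.9] w 0.548
[28.7, -31.4, 0.6] [-0.09, 0.02, -3.25]
[30.4, -29.7, 0.5] [-0.09, 0.02, -3.25]
[32.0, -28.0, 0.5] [-0.09, 0.02, -3.25]
[33.6, -26.1, 0.5] [-0.09, 0.02, -3.25]
[35.0, -24.1, 0.4] [-0.09, 0.02, -3.25]
[36.3, -22.1, 0.4] [-0.09, 0.02, -3.25]
```

arm_command(
  series=[
    [29, -31, -2, -0.1, 0, -3.2, 0],
    [31, -30, -2, -0.1, 0, -3.2, 0],
    [33, -28, -2, -0.1, 0, -3.2, 0],
    [35, -26, -1, -0.1, 0, -3.2, 0],
    [36, -24, -1, -0.1, 0, -3.2, 0],
  ],
)

```text
t: 15.05
tcp_pos: [0.5498, -0.0293, 0.1402]
eef_rot: [0.725, 0.689, -0.002, 0.003]
wrist_force: [0.6, 0.4, -2.3]
width: 0.556
```

```bash
python3 plan.py .42 .225 .13 12.8 45
```

```text
t 15.05 pos [ 0.5498 -0.0293  0.1402] phi -2.94 D [-0.1298  0.2543 -0.0102] rv [  0.05   0.34 -15.74] n 7 q [-0.67  0.22  0.73  1.85 -0.16  1.13  0.07] F [ 0.6  0.4 -2.3] w 0.556
[35.3, -20.4, 1.2] [0.01, 0.05, -2.25]
[36.1, -19.0, 1.3] [0.01, 0.05, -2.25]
[36.8, -17.6, 1.3] [0.01, 0.05, -2.25]
[37.5, -16.1, 1.3] [0.01, 0.05, -2.25]
[38.1, -14.6, 1.4] [0.01, 0.05, -2.25]
[38.6, -13.1, 1.4] [0.01, 0.05, -2.25]
[39.1, -11.6, 1.4] [0.01, 0.05, -2.25]
```

arm_command(
  series=[
    [35, -20, 1, 0, 0, -2.2, 0],
    [37, -19, 1, 0, 0, -2.2, 0],
    [38, -18, 1, 0, 0, -2.2, 0],
    [38, -17, 1, 0, 0, -2.2, 0],
    [38, -15, 1, 0, 0, -2.2, 0],
  ],
)

```text
t: 15.55
tcp_pos: [0.4485, 0.1612, 0.1332]
eef_rot: [0.652, 0.758, -0.001, 0.002]
wrist_force: [0.4, 0.2, -2.1]
width: 0.546
```

```bash
python3 plan.py .417 .241 .125 12.8 45
```

```text
t 15.55 pos [0.4485 0.1612 0.1332] phi 8.61 D [-0.0315  0.0798 -0.0082] rv [ 0.    0.28 -4.19] n 2 q [-0.97  0.04  0.55  2.01 -0.02  1.1  -0.27] F [ 0.4  0.2 -2.1] w 0.546
[41.8, -9.6, 3.9] [0.0, 0.14, -2.09]
[42.2, -8.1, 4.0] [0.0, 0.14, -2.09]
```

arm_command(
  series=[
    [40, -9, 2, 0, 0.1, -2, 0],
    [36, -7, 2, 0, 0.1, -2, 0],
    [0, 0, 0, 0, 0, 0, 0],
    [0, 0, 0, 0, 0, 0, 0],
  ],
)

```text
t: 15.95
tcp_pos: [0.4138, 0.2409, 0.1279]
eef_rot: [0.62, 0.785, -0.001, -0.001]
wrist_force: [0.8, -0.5, -2.9]
width: 0.548
```

```bash
python3 plan.py .417 .2425 .1 12.8 45;python3 - <<'E'
from h import *
save(capture('wrist'),'w10')
o=get_obs()
E
```

```text
t 15.95 pos [0.4138 0.2409 0.1279] phi 13.37 D [ 0.0032  0.0016 -0.0279] rv [-0.12 -0.    0.57] n 1 q [-1.07  0.05  0.47  2.01 -0.03  1.09 -0.36] F [ 0.8 -0.5 -2.9] w 0.548
[0.8, 3.6, 27.9] [-0.12, -0.0, 0.57]
```

View pics/w10.png

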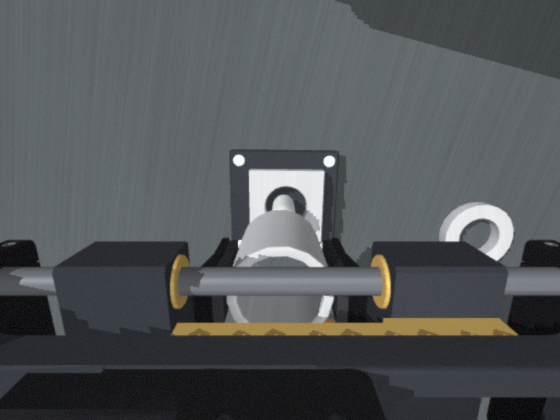

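```bash
cat > ov.py <<'E'
from meas import *
def sq(x,y,z,h,yaw):
    a=np.radians(yaw);c,s=np.cos(a),np.sin(a);P=[]
    for i in range(4):
        k=[(-1,-1),(1,-1),(1,1),(-1,1)];p=np.array(k[i]);q=np.array(k[(i+1)%4])
        for t in np.linspace(0,1,25):
            v=(p+(q-p)*t)*h;P.append([x+c*v[0]-s*v[1],y+s*v[0]+c*v[1],z])
    return np.array(P)
def draw(im,cal,P,col=(255,0,0),s=2):
    for u in proj(cal,P):
        cv2.circle(im,(int(round(u[0]*s+s/2-.5)),int(round(u[1]*s+s/2-.5))),0,col,-1)
E
python3 - <<'E'
from ov import *
o=get_obs();cal=get_calibration('wrist');im=capture('wrist')
B=cv2.resize(im,None,fx=2,fy=2).copy()
q=R.from_quat(o['eef_rot'])
for h in (-16,44): # below/above tcp
    c=circ(0,0,-h/1000,.024);P=q.apply(c)+o['tcp_pos'];draw(B,cal,P,(0,255,0))
x,y=.417,.2425
draw(B,cal,sq(x,y,.012,.05,12.8));draw(B,cal,sq(x,y,.024,.033,12.8));draw(B,cal,circ(x,y,.024,.019))
save(B[260:660,200:900],'w11')
E
```

```text
(no output)
```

View pics/w11.png

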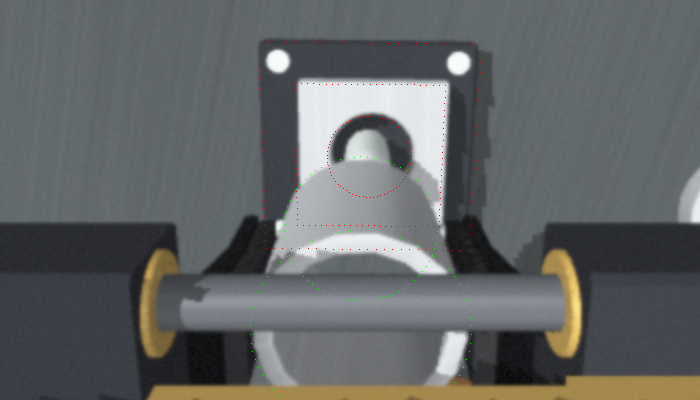

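arm_command(
  series=[
    [1, 3, 15, -0.1, 0, 0.5, 0],
    [0, 0, 10, 0, 0, 0, 0],
    [0, 0, 0, 0, 0, 0, 0],
    [0, 0, 0, 0, 0, 0, 0],
  ],
)

```text
t: 16.45
tcp_pos: [0.4188, 0.2384, 0.1024]
eef_rot: [0.627, 0.779, -0.0, 0.0]
wrist_force: [-1.0, -0.7, -2.2]
width: 0.549
```

```bash
python3 plan.py .417 .2425 .05 12.8 20
```

```text
t 16.45 pos [0.4188 0.2384 0.1024] phi 12.37 D [-0.0018  0.0041 -0.0524] rv [ 0.01  0.01 -0.43] n 3 q [-1.06  0.09  0.47  2.03 -0.05  1.03 -0.34] F [-1.  -0.7 -2.2] w 0.549
[1.5, -0.3, 17.5] [0.0, 0.0, -0.14]
[1.5, -0.3, 17.5] [0.0, 0.0, -0.14]
[1.5, -0.3, 17.5] [0.0, 0.0, -0.14]
```

arm_command(
  series=[
    [4.4, -1, 10, 0, 0, -0.4, 0],
    [0, 0, 10, 0, 0, 0, 0],
    [0, 0, 0, 0, 0, 0, 0],
    [0, 0, 0, 0, 0, 0, 0],
  ],
)

```text
t: 16.85
tcp_pos: [0.4171, 0.2425, 0.0813]
eef_rot: [0.624, 0.781, 0.0, 0.0]
wrist_force: [0.7, -0.1, -2.3]
width: 0.552
```

```bash
python3 plan.py .417 .2425 .044 12.8 20
```

```text
t 16.85 pos [0.4171 0.2425 0.0813] phi 12.76 D [-0.0001  0.     -0.0373] rv [ 0.03 -0.01 -0.04] n 2 q [-1.06  0.12  0.47  2.05 -0.07  0.98 -0.33] F [ 0.7 -0.1 -2.3] w 0.552
[0.0, -0.0, 18.7] [0.02, -0.01, -0.02]
[0.0, -0.0, 18.7] [0.02, -0.01, -0.02]
```

arm_command(
  series=[
    [0, -0.5, 12, 0, 0, 0, 0],
    [0, 0, 12, 0, 0, 0, 0],
    [0, 0, 8, 0, 0, 0, 0],
    [0, 0, 0, 0, 0, 0, 0],
    [0, 0, 0, 0, 0, 0, 0],
  ],
)

```text
t: 17.35
tcp_pos: [0.4164, 0.2422, 0.0461]
eef_rot: [0.624, 0.781, -0.0, 0.0]
wrist_force: [0.2, 0.5, -2.3]
width: 0.55
```

```bash
python3 plan.py .417 .2425 .0405 12.8 20
```

```text
t 17.35 pos [0.4164 0.2422 0.0461] phi 12.77 D [ 0.0006  0.0003 -0.0056] rv [ 0.    0.02 -0.03] n 1 q [-1.04  0.18  0.46  2.08 -0.1   0.91 -0.3 ] F [ 0.2  0.5 -2.3] w 0.55
[0.1, 0.7, 5.6] [0.0, 0.02, -0.03]
```

arm_command(
  series=[
    [0, 0.5, 3, 0, 0, 0, 0],
    [0, 0, 1, 0, 0, 0, 0],
    [0, 0, 0, 0, 0, 0, 0],
  ],
)

```text
t: 17.65
tcp_pos: [0.4173, 0.2426, 0.0423]
eef_rot: [0.624, 0.781, 0.0, 0.0]
wrist_force: [0.0, 0.7, -3.1]
width: 0.55
```

arm_command(
  series=[
    [0, 0, 1, 0, 0, 0, 0],
    [0, 0, 0.6, 0, 0, 0, 0],
    [0, 0, 0, 0, 0, 0, 0],
  ],
)

```text
t: 17.95
tcp_pos: [0.4176, 0.2429, 0.041]
eef_rot: [0.624, 0.781, 0.001, 0.0]
wrist_force: [0.1, -0.0, -3.0]
width: 0.551
```

arm_command(
  series=[
    [0, 0, 0.8, 0, 0, 0, 0],
    [0, 0, 0.6, 0, 0, 0, 0],
    [0, 0, 0, 0, 0, 0, 0],
  ],
)

```text
t: 18.25
tcp_pos: [0.4178, 0.243, 0.04]
eef_rot: [0.624, 0.781, 0.001, 0.0]
wrist_force: [-0.9, -1.0, -2.0]
width: 0.549
```

arm_command(
  series=[
    [0, 0, 0.8, 0, 0, 0, 0],
    [0, 0, 0, 0, 0, 0, 0],
  ],
)

```text
t: 18.45
tcp_pos: [0.4178, 0.2431, 0.04]
eef_rot: [0.624, 0.781, 0.001, -0.0]
wrist_force: [1.3, -0.5, -1.9]
width: 0.551
```

arm_command(
  series=[
    [0, 0, 0.8, 0, 0, 0, 0],
    [0, 0, 0, 0, 0, 0, 0],
  ],
)

```text
t: 18.65
tcp_pos: [0.418, 0.2432, 0.0399]
eef_rot: [0.624, 0.781, 0.001, -0.0]
wrist_force: [0.2, -0.6, -2.2]
width: 0.552
```

arm_command(
  series=[
    [0, 0, 0, 0, 0, 0, 1],
    [0, 0, 0, 0, 0, 0, 1],
    [0, 0, 0, 0, 0, 0, 1],
    [0, 0, 0, 0, 0, 0, 1],
  ],
)

```text
t: 19.05
tcp_pos: [0.4187, 0.2437, 0.04]
eef_rot: [0.624, 0.781, 0.002, 0.0]
wrist_force: [0.1, -0.2, 0.1]
width: 0.827
```

arm_command(
  series=[
    [0, 0, -5, 0, 0, 0, 1],
    [0, 0, -20, 0, 0, 0, 1],
    [0, 0, -40, 0, 0, 0, 1],
    [0, 0, -30, 0, 0, 0, 1],
    [0, 0, 0, 0, 0, 0, 1],
  ],
)

```text
t: 19.55
tcp_pos: [0.4181, 0.2426, 0.1388]
eef_rot: [0.624, 0.781, 0.001, 0.0]
wrist_force: [0.4, -0.2, -0.5]
width: 0.996
```

```bash
python3 plan.py .609 .2543 .1 22.7 48; python3 - <<'E'
from ov import *
o=get_obs();cal=get_calibration('wrist');im=capture('wrist')
B=cv2.resize(im,None,fx=2,fy=2).copy()
x,y=.418,.2432
draw(B,cal,circ(x,y,.084,.024));draw(B,cal,circ(x,y,.084,.019));draw(B,cal,sq(.4175,.2427,.012,.05,12.8));draw(B,cal,sq(.4175,.2427,.024,.033,12.8))
save(B[200:660,200:900],'w12')
E
```

```text
t 19.55 pos [0.4181 0.2426 0.1388] phi 12.72 D [ 0.1909  0.0117 -0.0388] rv [ 0.12 -0.03 -9.98] n 5 q [-1.07  0.05  0.47  1.99 -0.02  1.11 -0.37] F [ 0.4 -0.2 -0.5] w 0.996
[-6.1, 37.7, 7.8] [0.02, -0.01, -2.0]
[-7.4, 37.5, 7.8] [0.02, -0.01, -2.0]
[-8.7, 37.2, 7.8] [0.02, -0.01, -2.0]
[-10.0, 36.9, 7.8] [0.02, -0.01, -2.0]
[-11.3, 36.5, 7.8] [0.02, -0.01, -2.0]
```

View pics/w12.png

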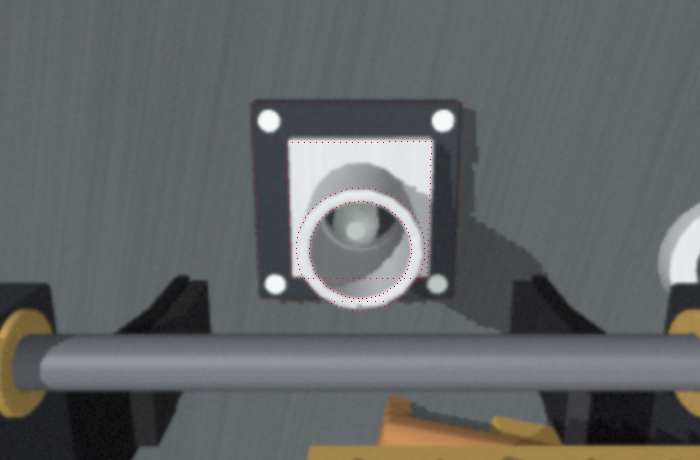

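arm_command(
  series=[
    [-6, 38, 0, 0, 0, -2, 1],
    [-7, 40, 0, 0, 0, -2, 1],
    [-9, 40, 4, 0, 0, -2, 1],
    [-10, 38, 8, 0, 0, -2, 1],
    [-10, 35, 8, 0, 0, -2, 1],
  ],
)

```text
t: 20.1
tcp_pos: [0.6131, 0.2598, 0.1126]
eef_rot: [0.548, 0.836, -0.0, -0.002]
wrist_force: [0.2, 0.8, -0.6]
width: 1.002
```

arm_command(
  series=[
    [0, 0, 0, 0, 0, 0, 1],
    [0, 0, 0, 0, 0, 0, 1],
  ],
)

```text
t: 20.3
tcp_pos: [0.6153, 0.2575, 0.1067]
eef_rot: [0.549, 0.836, -0.004, -0.002]
wrist_force: [0.2, 0.0, -0.3]
width: 0.998
```

```bash
python3 plan.py .609 .2543 .06 22.7 48; python3 - <<'E'
from ov import *
o=get_obs();cal=get_calibration('wrist');im=capture('wrist')
B=cv2.resize(im,None,fx=2,fy=2).copy()
x,y=.609,.2543
draw(B,cal,circ(x,y,.014,.033));draw(B,cal,circ(x,y,.014,.019))
save(B[200:660,200:900],'w13')
E
```

```text
t 20.3 pos [0.6153 0.2575 0.1067] phi 23.41 D [-0.0063 -0.0032 -0.0467] rv [-0.53  0.03  0.71] n 1 q [-0.83  0.49  0.5   1.57 -0.25  1.16  0.13] F [ 0.2  0.  -0.3] w 0.998
[-0.4, -6.6, 46.8] [-0.53, 0.03, 0.71]
```

View pics/w13.png

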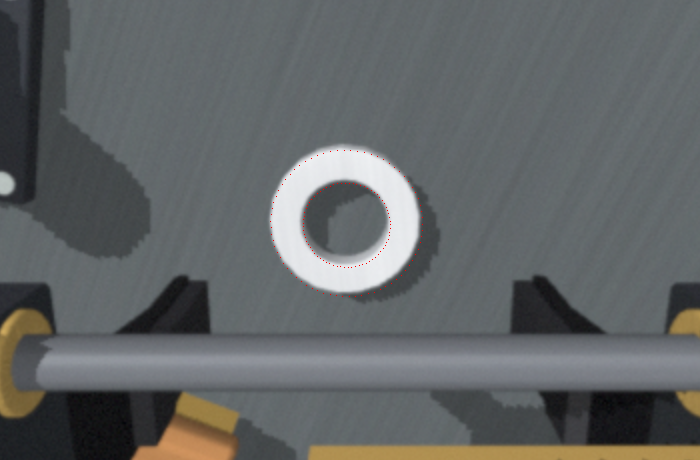

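```bash
python3 - <<'E'
from meas import *
cal=get_calibration('wrist');im=capture('wrist')
for th in (160,190,210): print(fitcirc(im,cal,np.array([272,209]),.014,.033,th))
E
```

```text
(array([0.60735777, 0.25547144]), 4262, 4386.492512589437)
(array([0.6074198 , 0.25529122]), 4151, 4384.001653985004)
(array([0.60750448, 0.25524863]), 4076, 4383.080282213166)
```

arm_command(
  series=[
    [1, -5, 12, -0.5, 0, 0.6, 1],
    [0, 0, 20, 0, 0, 0, 1],
    [0, 0, 20, 0, 0, 0, 1],
    [0, 0, 0, 0, 0, 0, 1],
    [0, 0, 0, 0, 0, 0, 1],
  ],
)

```text
t: 20.9
tcp_pos: [0.6057, 0.259, 0.0578]
eef_rot: [0.552, 0.834, 0.003, -0.001]
wrist_force: [0.4, 0.2, 0.3]
width: 0.997
```

```bash
python3 plan.py .6087 .2551 .004 22.7 48
```

```text
t 20.9 pos [0.6057 0.259  0.0578] phi 22.93 D [ 0.003  -0.0039 -0.0538] rv [ 0.22 -0.25  0.23] n 2 q [-0.83  0.51  0.48  1.64 -0.27  1.05  0.13] F [0.4 0.2 0.3] w 0.997
[-2.5, 0.5, 26.9] [0.11, -0.12, 0.12]
[-2.4, 0.6, 26.9] [0.11, -0.12, 0.12]
```

arm_command(
  series=[
    [-5, 1, 10, 0.2, -0.2, 0.2, 1],
    [0, 0, 18, 0, 0, 0, 1],
    [0, 0, 14, 0, 0, 0, 1],
    [0, 0, 0, 0, 0, 0, 1],
    [0, 0, 0, 0, 0, 0, 1],
  ],
)

```text
t: 21.4
tcp_pos: [0.6093, 0.2553, 0.0147]
eef_rot: [0.554, 0.833, 0.002, 0.0]
wrist_force: [0.8, -0.6, 0.3]
width: 1.001
```

```bash
python3 plan.py .608 .2550 .004 22.7 48
```

```text
t 21.4 pos [0.6093 0.2553 0.0147] phi 22.73 D [-0.0013 -0.0003 -0.0107] rv [ 0.16 -0.08  0.03] n 1 q [-0.81  0.56  0.47  1.66 -0.3   0.98  0.15] F [ 0.8 -0.6  0.3] w 1.001
[0.2, -1.4, 10.7] [0.16, -0.08, 0.03]
```

arm_command(
  series=[
    [0, -1.5, 8, 0.1, 0, 0, 1],
    [0, 0, 1.5, 0, 0, 0, 1],
    [0, 0, 0, 0, 0, 0, 1],
  ],
)

```text
t: 21.7
tcp_pos: [0.6081, 0.2547, 0.0047]
eef_rot: [0.554, 0.833, 0.001, -0.0]
wrist_force: [-0.0, -0.4, 0.2]
width: 0.999
```

```bash
python3 plan.py .608 .2550 .004 22.7 48
```

```text
t 21.7 pos [0.6081 0.2547 0.0047] phi 22.73 D [-0.0001  0.0003 -0.0007] rv [ 0.08 -0.07  0.03] n 1 q [-0.81  0.57  0.46  1.67 -0.3   0.97  0.16] F [-0.  -0.4  0.2] w 0.999
[0.3, -0.0, 0.7] [0.08, -0.07, 0.03]
```

arm_command(
  series=[
    [0, 0, 0.5, 0, 0, 0, 0],
    [0, 0, 0, 0, 0, 0, 0],
    [0, 0, 0, 0, 0, 0, 0],
    [0, 0, 0, 0, 0, 0, 0],
    [0, 0, 0, 0, 0, 0, 0],
  ],
)

```text
t: 22.2
tcp_pos: [0.6086, 0.255, 0.0049]
eef_rot: [0.554, 0.833, 0.001, 0.0]
wrist_force: [0.4, 0.3, -2.2]
width: 0.749
```

```bash
python3 plan.py .608 .2550 .004 22.7 48
```

```text
t 22.2 pos [0.6086 0.255  0.0049] phi 22.73 D [-0.0006  0.     -0.0009] rv [ 0.14 -0.09  0.03] n 1 q [-0.81  0.57  0.46  1.67 -0.3   0.97  0.16] F [ 0.4  0.3 -2.2] w 0.749
[0.2, -0.5, 0.9] [0.14, -0.09, 0.03]
```

arm_command(
  series=[
    [0, 0, 0, 0, 0, 0, 1],
    [0, 0, 0, 0, 0, 0, 1],
    [0, 0, 0, 0, 0, 0, 1],
    [0, 0, -3, 0, 0, 0, 1],
    [0, 0, 0, 0, 0, 0, 1],
  ],
)

```text
t: 22.7
tcp_pos: [0.6088, 0.2551, 0.0085]
eef_rot: [0.554, 0.833, 0.002, 0.0]
wrist_force: [-0.6, -0.4, -0.1]
width: 0.987
```

arm_command(
  series=[
    [0, 0, 0, 0, 0, 8.5, 1],
    [0, 0, 0, 0, 0, 8.5, 1],
    [0, 0, 0, 0, 0, 8.5, 1],
    [0, 0, 0, 0, 0, 8.5, 1],
    [0, 0, 0, 0, 0, 8.5, 1],
  ],
)

```text
t: 23.2
tcp_pos: [0.6093, 0.2552, 0.0096]
eef_rot: [0.821, 0.57, 0.003, -0.001]
wrist_force: [-0.1, 0.2, 0.3]
width: 1.001
```

```bash
python3 plan.py .6086 .2550 .005 -67.3 48 1
```

```text
t 23.2 pos [0.6093 0.2552 0.0096] phi -20.46 D [-0.0007 -0.0002 -0.0046] rv [-4.000e-02 -3.100e-01  4.684e+01] n 6 q [-0.93  0.61  0.63  1.67 -0.42  0.99 -0.51] F [-0.1  0.2  0.3] w 1.001
[-0.1, -0.1, 0.8] [-0.01, -0.05, 7.81]
[-0.1, -0.1, 0.8] [-0.01, -0.05, 7.81]
[-0.1, -0.1, 0.8] [-0.01, -0.05, 7.81]
[-0.1, -0.1, 0.8] [-0.01, -0.05, 7.81]
[-0.1, -0.1, 0.8] [-0.01, -0.05, 7.81]
[-0.1, -0.0, 0.8] [-0.01, -0.05, 7.81]
```

arm_command(
  series=[
    [0, 0, 0, 0, 0, 8, 1],
    [0, 0, 0, 0, 0, 8, 1],
    [0, 0, 0, 0, 0, 8, 1],
    [0, 0, 0, 0, 0, 8, 1],
    [0, 0, 0, 0, 0, 8, 1],
  ],
)

```text
t: 23.7
tcp_pos: [0.6095, 0.256, 0.0104]
eef_rot: [0.971, 0.241, 0.003, -0.002]
wrist_force: [-0.0, 0.2, -0.2]
width: 1.0
```

```bash
python3 plan.py .6086 .2550 .004 -67.3 48 1
```

```text
t 23.7 pos [0.6095 0.256  0.0104] phi -62.13 D [-0.0009 -0.001  -0.0064] rv [-0.19 -0.34  5.17] n 1 q [-1.04  0.67  0.8   1.68 -0.55  1.03 -1.14] F [-0.   0.2 -0.2] w 1.0
[-1.3, 0.5, 6.3] [-0.19, -0.34, 5.17]
```

arm_command(
  series=[
    [-1, 0.5, 4, -0.2, -0.3, 4, 1],
    [0, 0, 0, 0, 0, 0, 1],
    [0, 0, 0, 0, 0, 0, 1],
  ],
)

```text
t: 24.0
tcp_pos: [0.6088, 0.2557, 0.0065]
eef_rot: [0.979, 0.205, 0.001, 0.0]
wrist_force: [1.1, -0.2, -0.2]
width: 1.0
```

```bash
python3 plan.py .6086 .2550 .004 -67.3 48 1
```

```text
t 24.0 pos [0.6088 0.2557 0.0065] phi -66.36 D [-0.0002 -0.0007 -0.0025] rv [ 0.04 -0.06  0.94] n 1 q [-1.05  0.68  0.81  1.68 -0.56  1.03 -1.21] F [ 1.1 -0.2 -0.2] w 1.0
[-0.5, 0.6, 2.5] [0.04, -0.06, 0.94]
```

arm_command(
  series=[
    [-0.5, 0.5, 2, 0, 0, 0.8, 1],
    [0, 0, 0, 0, 0, 0, 0],
    [0, 0, 0, 0, 0, 0, 0],
    [0, 0, 0, 0, 0, 0, 0],
    [0, 0, 0, 0, 0, 0, 0],
  ],
)

```text
t: 24.5
tcp_pos: [0.6088, 0.2551, 0.0049]
eef_rot: [0.98, 0.2, 0.001, -0.0]
wrist_force: [0.1, 0.9, -0.7]
width: 0.75
```

arm_command(
  series=[
    [0, 0, 0, 0, 0, 0, 0],
    [0, 0, 0, 0, 0, 0, 0],
  ],
)

```text
t: 24.7
tcp_pos: [0.6088, 0.2551, 0.0049]
eef_rot: [0.98, 0.2, 0.001, -0.0]
wrist_force: [0.2, -0.3, -0.0]
width: 0.749
```

```bash
python3 plan.py .6086 .2550 .004 -67.3 48 1
```

```text
t 24.7 pos [0.6088 0.2551 0.0049] phi -66.96 D [-0.0002 -0.0001 -0.0009] rv [-0.03 -0.11  0.34] n 1 q [-1.05  0.68  0.81  1.68 -0.56  1.03 -1.22] F [ 0.2 -0.3 -0. ] w 0.749
[-0.2, -0.0, 0.9] [-0.03, -0.11, 0.34]
```

arm_command(
  series=[
    [0, 0, -4, 0, 0, 0, 0],
    [0, 0, -20, 0, 0, 0, 0],
    [0, 0, -45, 0, 0, 0, 0],
    [0, 0, -45, 0, 0, 0, 0],
    [0, 0, -35, 0, 0, 0, 0],
  ],
)

```text
t: 25.2
tcp_pos: [0.6039, 0.2533, 0.152]
eef_rot: [0.98, 0.199, -0.006, 0.002]
wrist_force: [0.8, 0.3, -2.6]
width: 0.749
```

```bash
python3 plan.py .418 .2432 .15 -67.3 45 1
```

```text
t 25.2 pos [0.6039 0.2533 0.152 ] phi -66.98 D [-0.1859 -0.0101 -0.002 ] rv [0.09 0.69 0.32] n 5 q [-1.12  0.54  0.92  1.56 -0.44  1.28 -1.3 ] F [ 0.8  0.3 -2.6] w 0.749
[-35.0, -12.7, 0.8] [0.02, 0.14, 0.06]
[-35.0, -12.6, 0.7] [0.02, 0.14, 0.06]
[-35.0, -12.6, 0.6] [0.02, 0.14, 0.06]
[-35.1, -12.6, 0.6] [0.02, 0.14, 0.06]
[-35.1, -12.5, 0.5] [0.02, 0.14, 0.06]
```

arm_command(
  series=[
    [-35, -12, -1, 0, 0.1, 0, 0],
    [-37, -13, -1, 0, 0.1, 0, 0],
    [-38, -14, -1, 0, 0.1, 0, 0],
    [0, 0, 0, 0, 0, 0, 0],
  ],
)

```text
t: 25.6
tcp_pos: [0.4867, 0.2458, 0.1607]
eef_rot: [0.98, 0.199, 0.0, -0.0]
wrist_force: [-0.3, 0.5, -2.7]
width: 0.751
```

```bash
python3 plan.py .418 .2432 .15 -67.3 45 1
```

```text
t 25.6 pos [0.4867 0.2458 0.1607] phi -67.01 D [-0.0687 -0.0026 -0.0107] rv [ 0.   -0.02  0.29] n 2 q [-1.45  0.25  1.04  1.84 -0.24  1.18 -1.49] F [-0.3  0.5 -2.7] w 0.751
[-32.1, -12.2, 5.3] [0.0, -0.01, 0.15]
[-32.2, -12.2, 5.3] [0.0, -0.01, 0.15]
```

arm_command(
  series=[
    [-30, -12, 2, 0, 0, -7, 0],
    [-27, -8, 2, 0, 0, -7, 0],
    [0, 0, 0, 0, 0, -7, 0],
    [0, 0, 0, 0, 0, -7, 0],
    [0, 0, 0, 0, 0, 0, 0],
  ],
)

```text
t: 26.1
tcp_pos: [0.4234, 0.2377, 0.156]
eef_rot: [0.898, 0.439, -0.001, -0.001]
wrist_force: [1.0, -1.0, -2.9]
width: 0.746
```

```bash
python3 plan.py .418 .2432 .14 -40 45 1; python3 - <<'E'
from ov import *
o=get_obs();cal=get_calibration('wrist');im=capture('wrist')
B=cv2.resize(im,None,fx=2,fy=2).copy()
q=R.from_quat(o['eef_rot'])
for h,r in ((-4.9,.033),(9.1,.033),(9.1,.019)):
    draw(B,cal,q.apply(circ(0,0,-h/1000,r))+o['tcp_pos'],(0,255,0))
x,y=.418,.2432
draw(B,cal,circ(x,y,.084,.024));draw(B,cal,sq(.4175,.2427,.012,.05,12.8))
save(B[200:660,200:900],'w14')
E
```

```text
t 26.1 pos [0.4234 0.2377 0.156 ] phi -37.91 D [-0.0054  0.0055 -0.016 ] rv [-0.13  0.02  2.09] n 1 q [-1.58  0.03  1.02  1.98 -0.03  1.15 -1.21] F [ 1.  -1.  -2.9] w 0.746
[1.0, -7.6, 16.0] [-0.13, 0.02, 2.09]
```

View pics/w14.png

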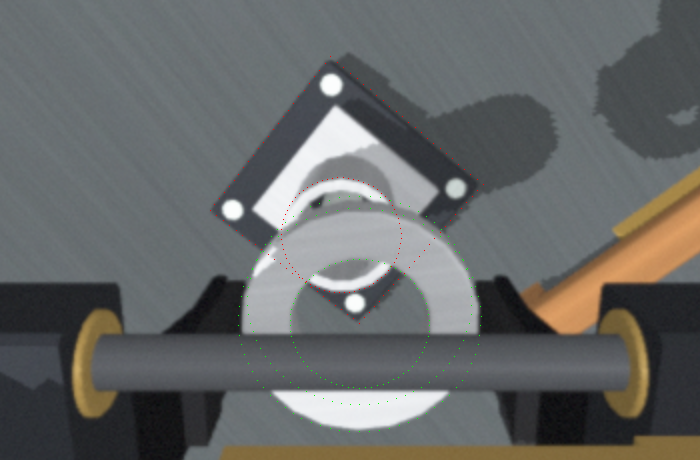

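arm_command(
  series=[
    [1, -7, 8, -0.1, 0, 2, 0],
    [0, 0, 10, 0, 0, 0, 0],
    [0, 0, 0, 0, 0, 0, 0],
    [0, 0, 0, 0, 0, 0, 0],
  ],
)

```text
t: 26.55
tcp_pos: [0.4205, 0.2415, 0.1375]
eef_rot: [0.91, 0.415, 0.0, 0.001]
wrist_force: [0.1, -0.3, -2.2]
width: 0.751
```

```bash
python3 plan.py .418 .2432 .1 -40 45 1
```

```text
t 26.55 pos [0.4205 0.2415 0.1375] phi -40.95 D [-0.0025  0.0017 -0.0375] rv [ 0.08  0.01 -0.95] n 1 q [-1.58  0.06  1.02  2.   -0.06  1.11 -1.25] F [ 0.1 -0.3 -2.2] w 0.751
[-0.4, -3.1, 37.5] [0.08, 0.01, -0.95]
```

arm_command(
  series=[
    [-0.4, -3.2, 8, 0, 0, 0, 0],
    [0, 0, 12, 0, 0, 0, 0],
    [0, 0, 6, 0, 0, 0, 0],
    [0, 0, 0, 0, 0, 0, 0],
    [0, 0, 0, 0, 0, 0, 0],
  ],
)

```text
t: 27.05
tcp_pos: [0.4182, 0.2427, 0.109]
eef_rot: [0.91, 0.414, 0.0, 0.001]
wrist_force: [0.1, -0.3, -2.9]
width: 0.751
```

```bash
python3 plan.py .418 .2432 .09 -40.5 45 1; python3 - <<'E'
from ov import *
o=get_obs();cal=get_calibration('wrist');im=capture('wrist')
B=cv2.resize(im,None,fx=2,fy=2).copy()
q=R.from_quat(o['eef_rot'])
for h,r in ((9.1,.033),(9.1,.019)):
    draw(B,cal,q.apply(circ(0,0,-h/1000,r))+o['tcp_pos'],(0,255,0))
x,y=.418,.2432
draw(B,cal,circ(x,y,.084,.024));draw(B,cal,sq(.4175,.2427,.012,.05,12.8))
save(B[200:660,200:900],'w15')
E
```

```text
t 27.05 pos [0.4182 0.2427 0.109 ] phi -41.04 D [-0.0002  0.0005 -0.019 ] rv [ 0.15  0.07 -0.54] n 1 q [-1.56  0.12  1.02  2.04 -0.11  1.05 -1.21] F [ 0.1 -0.3 -2.9] w 0.751
[0.3, -0.6, 19.0] [0.15, 0.07, -0.54]
```

View pics/w15.png

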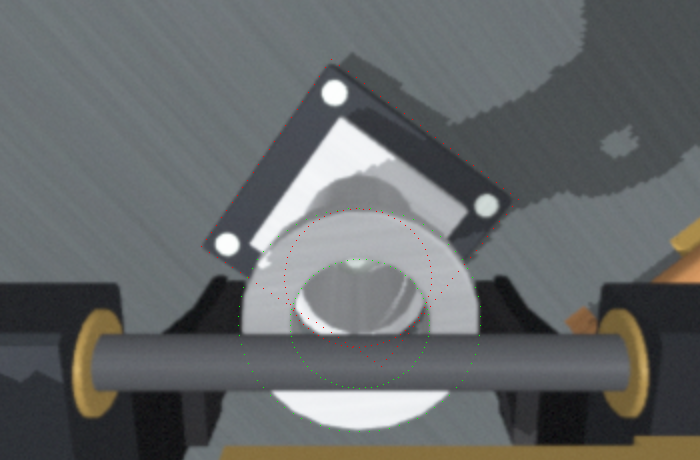

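arm_command(
  series=[
    [0.3, -0.6, 8, 0.1, 0.1, 0, 0],
    [0, 0, 5, 0, 0, 0, 0],
    [0, 0, 1, 0, 0, 0, 0],
    [0, 0, 0, 0, 0, 0, 0],
    [0, 0, 0, 0, 0, 0, 0],
  ],
)

```text
t: 27.6
tcp_pos: [0.4182, 0.2437, 0.0942]
eef_rot: [0.91, 0.414, 0.001, -0.0]
wrist_force: [0.2, -0.8, -1.1]
width: 0.75
```

```bash
python3 plan.py .418 .2432 .0895 -40.5 45 1
```

```text
t 27.6 pos [0.4182 0.2437 0.0942] phi -41.03 D [-0.0002 -0.0005 -0.0047] rv [ 0.02 -0.11 -0.53] n 1 q [-1.55  0.15  1.01  2.05 -0.15  1.01 -1.18] F [ 0.2 -0.8 -1.1] w 0.75
[-0.5, 0.2, 4.7] [0.02, -0.11, -0.53]
```

arm_command(
  series=[
    [-0.4, 0.2, 2.5, 0, -0.1, 0, 0],
    [0, 0, 1, 0, 0, 0, 0],
    [0, 0, 0, 0, 0, 0, 0],
  ],
)

```text
t: 27.9
tcp_pos: [0.4183, 0.2435, 0.0908]
eef_rot: [0.91, 0.415, 0.0, -0.0]
wrist_force: [1.0, 0.2, -1.8]
width: 0.748
```

arm_command(
  series=[
    [0, 0, 1, 0, 0, 0, 0],
    [0, 0, 0.5, 0, 0, 0, 0],
    [0, 0, 0, 0, 0, 0, 0],
  ],
)

```text
t: 28.2
tcp_pos: [0.4183, 0.2435, 0.0892]
eef_rot: [0.91, 0.415, 0.0, -0.0]
wrist_force: [0.5, 0.3, -2.4]
width: 0.752
```

arm_command(
  series=[
    [0, 0, 0.7, 0, 0, 0, 0],
    [0, 0, 0.5, 0, 0, 0, 0],
    [0, 0, 0, 0, 0, 0, 0],
  ],
)

```text
t: 28.5
tcp_pos: [0.4187, 0.2438, 0.0889]
eef_rot: [0.91, 0.415, 0.001, -0.0]
wrist_force: [0.2, -0.3, -3.0]
width: 0.752
```

arm_command(
  series=[
    [0, 0, 0.7, 0, 0, 0, 0],
    [0, 0, 0, 0, 0, 0, 0],
  ],
)

```text
t: 28.7
tcp_pos: [0.4191, 0.2441, 0.0889]
eef_rot: [0.91, 0.414, 0.001, -0.001]
wrist_force: [-1.1, -0.9, -0.3]
width: 0.753
```

```bash
python3 plan.py .418 .2432 .0889 -41 45 1
```

```text
t 28.7 pos [0.4191 0.2441 0.0889] phi -41.03 D [-0.0011 -0.0009  0.    ] rv [-0.05 -0.12 -0.03] n 1 q [-1.54  0.17  1.01  2.05 -0.17  1.   -1.16] F [-1.1 -0.9 -0.3] w 0.753
[-1.4, -0.2, -0.1] [-0.05, -0.12, -0.03]
```

arm_command(
  series=[
    [-1.4, 0, -1.2, 0, -0.1, 0, 0],
    [0, 0, 0, 0, 0, 0, 0],
    [0, 0, 0, 0, 0, 0, 0],
  ],
)

```text
t: 29.0
tcp_pos: [0.418, 0.2428, 0.0898]
eef_rot: [0.91, 0.414, -0.0, -0.0]
wrist_force: [0.1, 0.2, -1.1]
width: 0.75
```

arm_command(
  series=[
    [-0.3, 0, 0.8, 0, 0, 0, 0],
    [0, 0, 0, 0, 0, 0, 0],
  ],
)

```text
t: 29.2
tcp_pos: [0.4177, 0.2426, 0.0888]
eef_rot: [0.91, 0.415, -0.0, -0.0]
wrist_force: [0.3, 0.4, -1.8]
width: 0.752
```

arm_command(
  series=[
    [0, 0, 0.3, 0, 0, 0, 1],
    [0, 0, 0, 0, 0, 0, 1],
    [0, 0, 0, 0, 0, 0, 1],
    [0, 0, 0, 0, 0, 0, 1],
  ],
)

```text
t: 29.6
tcp_pos: [0.4183, 0.243, 0.0889]
eef_rot: [0.91, 0.415, 0.0, -0.0]
wrist_force: [-0.2, -0.4, -0.0]
width: 0.974
```

arm_command(
  series=[
    [0, 0, -5, 0, 0, 0, 1],
    [0, 0, -15, 0, 0, 0, 1],
    [0, 0, -30, 0, 0, 0, 1],
    [0, 0, -20, 0, 0, 0, 1],
    [0, 0, 0, 0, 0, 0, 1],
  ],
)

```text
t: 30.1
tcp_pos: [0.4186, 0.242, 0.1622]
eef_rot: [0.91, 0.414, 0.0, 0.001]
wrist_force: [-0.3, 0.3, -1.2]
width: 1.0
```

```bash
python3 plan.py .46 .1 .16 0 45 1; cat > chk.py <<'E'
from ov import *
import sys
o=get_obs();cal=get_calibration('wrist');im=capture('wrist')
B=cv2.resize(im,None,fx=2,fy=2).copy()
x,y=.418,.2430
draw(B,cal,circ(x,y,.098,.033));draw(B,cal,circ(x,y,.084,.024));draw(B,cal,circ(x,y,.098,.019));draw(B,cal,sq(.4175,.2427,.012,.05,12.8))
save(B[200:660,200:900],sys.argv[1])
E
python3 chk.py w16
```

```text
t 30.1 pos [0.4186 0.242  0.1622] phi -41.12 D [ 0.0414 -0.142  -0.0022] rv [ 6.000e-02  3.000e-02 -4.112e+01] n 5 q [-1.62  0.01  1.03  1.98 -0.01  1.16 -1.31] F [-0.3  0.3 -1.2] w 1.0
[-16.0, 24.9, 0.5] [0.01, 0.01, -8.22]
[-19.3, 22.4, 0.5] [0.01, 0.01, -8.22]
[-22.3, 19.4, 0.4] [0.01, 0.01, -8.22]
[-24.9, 16.0, 0.4] [0.01, 0.01, -8.22]
[-26.9, 12.3, 0.4] [0.01, 0.01, -8.22]
```

View pics/w16.png

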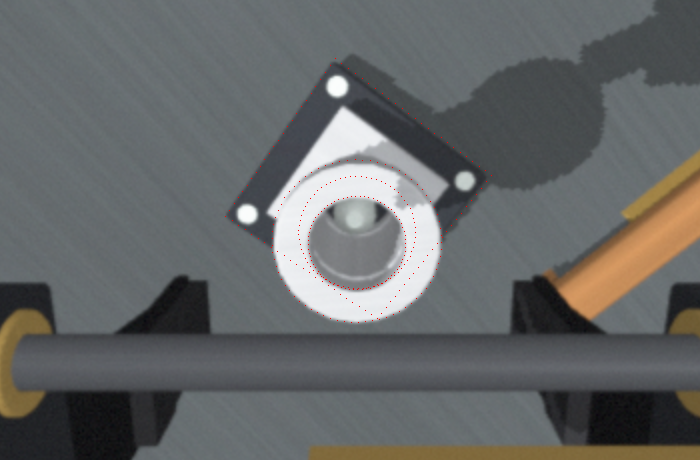

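arm_command(
  series=[
    [-16, 30, 0, 0, 0, 0, 1],
    [-22, 35, 0, 0, 0, 0, 1],
    [-27, 34, 0, 0, 0, 0, 1],
    [-32, 33, 0, 0, 0, 0, 1],
    [-34, 30, 2, 0, 0, 0, 1],
  ],
)

```text
t: 30.65
tcp_pos: [0.4542, 0.0361, 0.1567]
eef_rot: [0.908, 0.42, -0.001, 0.003]
wrist_force: [0.9, -0.2, 0.1]
width: 1.001
```

```bash
python3 plan.py .444 -.0044 .1 -45 45 1
```

```text
t 30.65 pos [0.4542 0.0361 0.1567] phi -40.35 D [-0.0102 -0.0405 -0.0567] rv [0.22 0.23 4.65] n 2 q [-1.43 -0.18  1.18  2.04  0.19  1.18 -1.04] F [ 0.9 -0.2  0.1] w 1.001
[-18.6, 9.1, 28.5] [0.11, 0.12, 2.32]
[-18.3, 9.9, 28.4] [0.11, 0.12, 2.32]
```

arm_command(
  series=[
    [-8, 4, 0, 0, 0, -8.5, 1],
    [0, 0, 0, 0, 0, -8.5, 1],
    [0, 0, 0, 0, 0, -8.5, 1],
    [0, 0, 0, 0, 0, -8.5, 1],
    [0, 0, 0, 0, 0, -8.5, 1],
  ],
)

```text
t: 31.15
tcp_pos: [0.449, 0.0182, 0.1522]
eef_rot: [0.692, 0.722, -0.004, -0.0]
wrist_force: [0.2, 0.1, 0.2]
width: 1.004
```

```bash
python3 plan.py .444 -.0044 .1 0 45 1
```

```text
t 31.15 pos [0.449  0.0182 0.1522] phi 2.45 D [-0.005  -0.0226 -0.0522] rv [-0.38  0.33  2.45] n 2 q [-1.54 -0.33  1.25  2.06  0.34  1.22 -0.39] F [0.2 0.1 0.2] w 1.004
[-11.1, -2.8, 26.2] [-0.19, 0.17, 1.23]
[-11.2, -2.6, 26.1] [-0.19, 0.17, 1.23]
```

arm_command(
  series=[
    [0, 30, 0, 0, 0, 0, 1],
    [0, 30, 0, 0, 0, 0, 1],
  ],
)

```text
t: 31.35
tcp_pos: [0.4847, 0.0219, 0.1619]
eef_rot: [0.688, 0.726, 0.003, 0.007]
wrist_force: [-0.2, 1.2, -0.4]
width: 1.001
```

```bash
python3 plan.py .65 0 .15 0 45 1
```

```text
t 31.35 pos [0.4847 0.0219 0.1619] phi 3.1 D [ 0.1653 -0.0219 -0.0119] rv [0.82 0.36 3.1 ] n 4 q [-1.71 -0.38  1.38  1.99  0.41  1.24 -0.42] F [-0.2  1.2 -0.4] w 1.001
[-7.7, 40.9, 3.6] [0.2, 0.09, 0.77]
[-7.1, 41.0, 3.5] [0.2, 0.09, 0.77]
[-6.6, 41.2, 3.3] [0.2, 0.09, 0.77]
[-6.0, 41.2, 3.1] [0.2, 0.09, 0.77]
```

```bash
cat > kin.py <<'E'
import numpy as np, itertools
from scipy.optimize import least_squares
from scipy.spatial.transform import Rotation as R
def fk(q,p,s):
    h,L1,L2,L3,off,a1,a2,a3,o7=p
    A=R.from_euler('z',s[0]*q[0]+off)*R.from_euler('y',q[1]);x=np.array([0,0,h])+A.apply([0,0,L1])
    A=A*R.from_euler('z',s[1]*q[2]); x=x+A.apply([a1,0,0]);A=A*R.from_euler('y',q[3]);x=x+A.apply([a2,0,L2])
    A=A*R.from_euler('z',s[2]*q[4])*R.from_euler('y',q[5]);x=x+A.apply([a3,0,L3]);A=A*R.from_euler('z',s[3]*q[6]+o7)
    return x,A
E
cat > fit.py <<'E'
from kin import *
D=[ # q, pos, phi
([-1.35318294,0.33390873,0.03988273,1.46628216,-0.01340549,1.343314,-0.0584824],[0.20238352,0.61718382,0.22165548],71.85),
([-0.92,0.13,0.4,1.77,-0.06,1.25,-0.08],[0.4822,0.2526,0.2011],24.86),
([-0.41,0.16,0.82,1.9,-0.14,1.14,0.06],[0.4837,-0.2081,0.1492],-23.1),
([-0.2,0.39,0.79,2.03,-0.37,0.86,0.27],[0.4428,-0.2722,0.0034],-29.5),
([-1.01,0.06,0.41,2.0,-0.03,1.08,-0.37],[0.4165,0.2415,0.126],12.68),
([-0.73,0.14,0.64,1.9,-0.09,1.14,-0.01],[0.5198,0.0294,0.1451],2.21),
([-0.17,0.68,0.7,1.58,-0.48,1.05,0.28],[0.6407,-0.2586,0.016],-22.07),
([-0.93,0.61,0.63,1.67,-0.42,0.99,-0.51],[0.6093,0.2552,0.0096],-20.46),
([-1.05,0.68,0.81,1.68,-0.56,1.03,-1.22],[0.6088,0.2551,0.0049],-66.96),
([-1.45,0.25,1.04,1.84,-0.24,1.18,-1.49],[0.4867,0.2458,0.1607],-67.01),
([-1.55,0.15,1.01,2.05,-0.15,1.01,-1.18],[0.4182,0.2437,0.0942],-41.03),
([-1.43,-0.18,1.18,2.04,0.19,1.18,-1.04],[0.4542,0.0361,0.1567],-40.35),
([-1.54,-0.33,1.25,2.06,0.34,1.22,-0.39],[0.449,0.0182,0.1522],2.45),
([-1.71,-0.38,1.38,1.99,0.41,1.24,-0.42],[0.4847,0.0219,0.1619],3.1)]
best=[]
for s in itertools.product([1,-1],repeat=4):
  for off in (0,np.pi):
   for o7 in (0,np.pi/2,np.pi,-np.pi/2):
    def res(p):
        r=[]
        for q,x,ph in D:
            y,A=fk(q,p,s);M=A.as_matrix();a=np.radians(ph)
            r+=list(y-x)+list(.3*(M[:,2]-[0,0,-1]))+list(.3*(M[:,1]-[np.cos(a),np.sin(a),0]))
        return r
    f=least_squares(res,[.35,.4,.4,.3,off,0,0,0,o7],max_nfev=60)
    best.append((f.cost,s,f.x))
best.sort(key=lambda b:b[0])
for b in best[:3]: print(b[0],b[1],b[2].round(4))
np.save('kp.npy',best[0][2]);np.save('ks.npy',best[0][1])
for q,x,ph in D: print((fk(q,best[0][2],best[0][1])[0]-x).round(3))
from station import get_obs
print(get_obs()['joint_positions'].round(4))
E
python3 fit.py
```

```text
0.0006034203421034623 (-1, -1, -1, -1) [-0.0264  0.4497  0.4905  0.1029 -0.0655 -0.0144 -0.0389 -0.0283  1.5053]
0.0006034203421034687 (-1, -1, -1, -1) [-0.0264  0.4497  0.4905  0.1029 -0.0655 -0.0144 -0.0389 -0.0283  1.5053]
0.0006034203421034688 (-1, -1, -1, -1) [-0.0264  0.4497  0.4905  0.1029 -0.0655 -0.0144 -0.0389 -0.0283  1.5053]
[-0.002 -0.     0.005]
[0.    0.004 0.   ]
[-0.003 -0.    -0.005]
[ 0.005 -0.008 -0.004]
[0.003 0.014 0.001]
[ 0.003  0.007 -0.002]
[-0.002 -0.005  0.002]
[ 0.003 -0.002  0.001]
[ 0.    -0.006 -0.003]
[-0.003  0.    -0.003]
[ 0.002  0.004 -0.003]
[-0.004  0.002  0.002]
[-0.006 -0.001  0.003]
[-0.015 -0.006  0.006]
[-1.7134 -0.3806  1.3829  1.989   0.4071  1.2416 -0.4245]
```

```bash
cat > sim.py <<'E'
from kin import *
P=np.load('kp.npy');S=np.load('ks.npy')
def jac(q):
    x0,A0=fk(q,P,S);J=np.zeros((6,7))
    for i in range(7):
        d=np.array(q,float);d[i]+=1e-5;x,A=fk(d,P,S)
        J[:3,i]=(x-x0)/1e-5;J[3:,i]=(A*A0.inv()).as_rotvec()/1e-5
    return J
def row(q,r,gain=1.,n=5):
    q=np.array(q,float);r=np.array(r,float)
    x0,A0=fk(q,P,S)
    xt=x0+A0.apply(r[:3]/1000);At=A0*R.from_rotvec(r[3:6],degrees=True)
    for k in range(n):
        x,A=fk(q,P,S);e=np.r_[xt-x,(At*A.inv()).as_rotvec()]/(n-k)
        q=q+np.linalg.pinv(jac(q))@e
    return q
if __name__=='__main__':
    from station import get_obs
    def nul(q):
        u,s,v=np.linalg.svd(jac(q));return v[-1]
    a=[-1.54,-0.33,1.25,2.06,0.34,1.22,-0.39];q=a
    for i in range(2): q=row(q,[0,30,0,0,0,0])
    print(q.round(2),'actual [-1.71 -0.38 1.38 1.99 .41 1.24 -.42]')
    q=[-1.43,-0.18,1.18,2.04,0.19,1.18,-1.04]
    for i in range(5): q=row(q,[-8*(i==0),4*(i==0),0,0,0,-8.5])
    print(q.round(2),'actual',a)
    q=[-0.81,0.57,0.46,1.67,-0.3,0.97,0.16]
    for i in range(5): q=row(q,[0,0,0,0,0,8.5])
    for i in range(5): q=row(q,[0,0,0,0,0,8.])
    print(q.round(2),'actual [-1.04  0.67  0.8   1.68 -0.55  1.03 -1.14]')
    print(nul(get_obs()['joint_positions']).round(2))
    q=[-1.07,0.05,0.47,1.99,-0.02,1.11,-0.37]
    for r in [[-6,38,0],[-7,40,0],[-9,40,4],[-10,38,8],[-10,35,8]]: q=row(q,r+[0,0,-2])
    print(q.round(2),'actual [-0.83  0.49  0.5   1.57 -0.25  1.16  0.13]')
    q=[-1.62,0.01,1.03,1.98,-0.01,1.16,-1.31]
    for r in [[-16,30,0],[-22,35,0],[-27,34,0],[-32,33,0],[-34,30,2]]: q=row(q,r+[0,0,0])
    print(q.round(2),'actual [-1.43 -0.18  1.18  2.04  0.19  1.18 -1.04]')
E
python3 sim.py
```

```text
[-1.96 -0.3   1.69  1.93  0.32  1.2  -0.35] actual [-1.71 -0.38 1.38 1.99 .41 1.24 -.42]
[-1.59 -0.32  1.27  2.04  0.34  1.22 -0.42] actual [-1.54, -0.33, 1.25, 2.06, 0.34, 1.22, -0.39]
[-1.02  0.66  0.77  1.67 -0.52  1.03 -1.12] actual [-1.04  0.67  0.8   1.68 -0.55  1.03 -1.14]
[ 0.29  0.55  0.06  0.01 -0.55 -0.22  0.51]
[-0.83  0.48  0.47  1.55 -0.22  1.16  0.08] actual [-0.83  0.49  0.5   1.57 -0.25  1.16  0.13]
[-1.44 -0.19  1.19  2.05  0.19  1.18 -1.05] actual [-1.43 -0.18  1.18  2.04  0.19  1.18 -1.04]
```

```bash
cat > search.py <<'E'
from sim import *
from station import get_obs
from plan import target
lo=np.array([-2.58,-.38,-1.3,.25,-1.5,.08,-2.65]);hi=np.array([2.58,2.09,1.39,2.4,4.64,2.09,2.65])
def go(q,w,step=.045,tilt=False):
    q=np.array(q,float);x,A=fk(q,P,S);T=target(w[3]);
    rv=(A.inv()*T).as_rotvec();n=max(1,int(np.ceil(max(np.linalg.norm(np.array(w[:3])-x)/step,np.linalg.norm(rv)/np.radians(8)))))
    ms=9
    for i in range(n):
        xt=x+(np.array(w[:3])-x)*(i+1)/n;At=A*R.from_rotvec(rv*(i+1)/n)
        y,B=fk(q,P,S);q=q+np.linalg.pinv(jac(q))@np.r_[xt-y,(At*B.inv()).as_rotvec()]
        ms=min(ms,(q-lo).min(),(hi-q).min())
        if (ms<-.02): return None
    return q,ms,n
if __name__=='__main__':
    q0=get_obs()['joint_positions'];rng=np.random.default_rng(0);res=[]
    import time;t=time.time()
    while time.time()-t<400:
        k=rng.integers(1,4);W=[]
        for i in range(k):
            az=rng.uniform(-35,50);r=rng.uniform(.47,.72);W.append((r*np.cos(np.radians(az)),r*np.sin(np.radians(az)),rng.uniform(.15,.22),az+rng.uniform(-80,80)))
        W.append((.444,-.0044,.11,rng.choice([-45,0,45])))
        q=q0;m=9;N=0;first=True
        for w in W:
            o=go(q,w)
            if o is None: break
            q,ms,n=o;N+=n;
            if not first: m=min(m,ms)
            first=False
        else:
            sc=abs(q[2]-.6)+max(0,.1-q[1])*2+N*.005+max(0,.05-m)*5
            res.append((sc,W,q,m,N))
    res.sort(key=lambda r:r[0]);print(len(res))
    for r in res[:5]: print(round(r[0],3),r[2].round(2),round(r[3],2),r[4],[np.round(w,3).tolist() for w in r[1]])
E
python3 search.py
```

```text
1340
0.675 [-0.88 -0.05  0.81  2.12  0.04  1.05  0.69] 0.12 34 [[0.382, 0.283, 0.205, -37.862], [0.545, 0.02, 0.156, -61.529], [0.659, -0.222, 0.15, -62.169], [0.444, -0.004, 0.11, 45.0]]
0.687 [-0.92 -0.05  0.85  2.13  0.04  1.04  0.7 ] 0.25 29 [[0.38, 0.33, 0.163, -32.384], [0.689, 0.202, 0.176, 24.975], [0.691, -0.1, 0.163, 71.525], [0.444, -0.004, 0.11, 45.0]]
0.696 [-0.96 -0.05  0.88  2.13  0.04  1.04  0.7 ] 0.19 24 [[0.425, 0.229, 0.214, -44.375], [0.531, 0.257, 0.212, -39.182], [0.7, -0.009, 0.195, 26.188], [0.444, -0.004, 0.11, 45.0]]
0.709 [-0.93 -0.05  0.85  2.13  0.04  1.04  0.69] 0.06 32 [[0.469, -0.073, 0.21, -83.773], [0.526, 0.163, 0.158, -31.629], [0.71, -0.075, 0.151, 1.781], [0.444, -0.004, 0.11, 45.0]]
0.724 [-0.92 -0.06  0.85  2.13  0.05  1.05 -0.89] 0.18 32 [[0.373, 0.303, 0.209, -30.973], [0.639, -0.006, 0.196, -52.052], [0.457, -0.284, 0.208, 9.884], [0.444, -0.004, 0.11, -45.0]]
```

```bash
python3 plan.py .425 .229 .214 -44.4 45 1
```

```text
t 31.35 pos [0.4847 0.0219 0.1619] phi 3.1 D [-0.0597  0.2071  0.0521] rv [9.200e-01 2.000e-02 4.749e+01] n 6 q [-1.71 -0.38  1.38  1.99  0.41  1.24 -0.42] F [-0.2  1.2 -0.4] w 1.001
[34.9, -7.9, -9.0] [0.15, 0.0, 7.92]
[33.5, -12.7, -9.0] [0.15, 0.0, 7.92]
[31.4, -17.2, -9.0] [0.15, 0.0, 7.92]
[28.8, -21.4, -8.9] [0.15, 0.0, 7.92]
[25.5, -25.2, -8.8] [0.15, 0.0, 7.92]
[21.8, -28.5, -8.8] [0.15, 0.0, 7.92]
```

arm_command(
  series=[
    [30, -20, -9, 0, 0, 8, 1],
    [32, -14, -9, 0, 0, 8, 1],
    [31, -17, -9, 0, 0, 8, 1],
  ],
)

```text
t: 31.65
tcp_pos: [0.4428, 0.1166, 0.1873]
eef_rot: [0.83, 0.558, 0.005, 0.004]
wrist_force: [0.1, 0.8, 1.1]
width: 0.998
```

```bash
python3 plan.py .425 .229 .214 -44.4 45 1
```

```text
t 31.65 pos [0.4428 0.1166 0.1873] phi -22.22 D [-0.0178  0.1124  0.0267] rv [ 0.59 -0.33 22.19] n 3 q [-1.55 -0.23  1.08  2.01  0.22  1.24 -0.93] F [0.1 0.8 1.1] w 0.998
[32.5, -19.6, -9.0] [0.2, -0.11, 7.4]
[29.7, -23.6, -9.0] [0.2, -0.11, 7.4]
[26.4, -27.3, -8.9] [0.2, -0.11, 7.4]
```

Improving (q3 1.08). Continue.

arm_command(
  series=[
    [32, -20, -9, 0.2, -0.1, 7.4, 1],
    [30, -24, -9, 0.2, -0.1, 7.4, 1],
    [26, -27, -9, 0.2, -0.1, 7.4, 1],
  ],
)

```text
t: 31.95
tcp_pos: [0.4237, 0.23, 0.2123]
eef_rot: [0.927, 0.375, -0.002, -0.001]
wrist_force: [0.9, -0.3, 0.4]
width: 1.0
```

```bash
python3 plan.py .531 .257 .212 -39.2 45 1; python3 - <<'E'
from search import *
q=get_obs()['joint_positions']
for w in [(.531,.257,.212,-39.2),(.70,-.009,.195,26),(.444,-.0044,.11,45)]:
    o=go(q,w);q=o[0];print(q.round(2),o[1:])
E
```

```text
t 31.95 pos [0.4237 0.23   0.2123] phi -45.9 D [ 0.1073  0.027  -0.0003] rv [-0.21  0.18 -6.7 ] n 3 q [-1.57 -0.07  0.97  1.91  0.05  1.28 -1.42] F [ 0.9 -0.3  0.4] w 1.0
[32.0, 18.4, -0.1] [-0.07, 0.06, -2.23]
[31.2, 19.7, -0.0] [-0.07, 0.06, -2.23]
[30.4, 20.9, 0.0] [-0.07, 0.06, -2.23]
[-1.34  0.36  1.03  1.65 -0.32  1.32 -0.93] (np.float64(0.32490524099900164), 3)
[-0.55  0.56  0.77  1.36 -0.39  1.37  0.67] (np.float64(0.38453578808523914), 9)
[-0.89 -0.05  0.81  2.13  0.04  1.04  0.7 ] (np.float64(0.2741058654857742), 6)
```

arm_command(
  series=[
    [32, 18, 0, -0.1, 0, -2.2, 1],
    [31, 20, 0, -0.1, 0, -2.2, 1],
    [30, 21, 0, 0, 0, -2.2, 1],
  ],
)

```text
t: 32.25
tcp_pos: [0.53, 0.2635, 0.209]
eef_rot: [0.906, 0.422, -0.002, -0.003]
wrist_force: [-0.1, -0.4, 2.5]
width: 1.0
```

```bash
python3 plan.py .70 -.009 .195 26 40 1
```

```text
t 32.25 pos [0.53   0.2635 0.209 ] phi -40.02 D [ 0.17   -0.2725 -0.014 ] rv [ -0.45  -0.17 -66.02] n 9 q [-1.36  0.35  1.05  1.67 -0.32  1.31 -0.96] F [-0.1 -0.4  2.5] w 1.0
[-11.0, 33.9, 1.3] [-0.05, -0.02, -7.34]
[-15.3, 32.3, 1.3] [-0.05, -0.02, -7.34]
[-19.3, 30.0, 1.4] [-0.05, -0.02, -7.34]
[-22.9, 27.3, 1.4] [-0.05, -0.02, -7.34]
[-26.2, 24.2, 1.4] [-0.05, -0.02, -7.34]
[-29.1, 20.6, 1.5] [-0.05, -0.02, -7.34]
[-31.5, 16.7, 1.5] [-0.05, -0.02, -7.34]
[-33.4, 12.6, 1.5] [-0.05, -0.02, -7.34]
[-34.7, 8.2, 1.5] [-0.05, -0.02, -7.34]
```

arm_command(
  series=[
    [-11, 34, 1, 0, 0, -7.4, 1],
    [-15, 33, 1, 0, 0, -7.4, 1],
    [-20, 31, 1, 0, 0, -7.4, 1],
    [-23, 28, 1, 0, 0, -7.4, 1],
    [-27, 25, 1, 0, 0, -7.4, 1],
  ],
)

```text
t: 32.75
tcp_pos: [0.6346, 0.1078, 0.1911]
eef_rot: [0.717, 0.697, -0.008, -0.003]
wrist_force: [-0.6, 1.2, -0.2]
width: 1.002
```

arm_command(
  series=[
    [-29, 21, 1, 0, 0, -7.4, 1],
    [-31, 17, 1, 0, 0, -7.4, 1],
    [-33, 13, 1, 0, 0, -7.4, 1],
    [-35, 8, 1, 0, 0, -7.4, 1],
  ],
)

```text
t: 33.15
tcp_pos: [0.7177, -0.0203, 0.1784]
eef_rot: [0.51, 0.86, -0.007, -0.009]
wrist_force: [0.1, -0.0, 0.1]
width: 0.999
```

```bash
python3 plan.py .444 -.0044 .12 45 42 1;python3 - <<'E'
from search import *
q0=get_obs()['joint_positions']
for phi in (-45,0,20,45):
  o=go(q0,(.444,-.0044,.11,phi));print(phi,o[0].round(2),o[1])
  q=o[0];o=go(q,(.444,-.0044,.01,phi));print('  down',o[0].round(2),o[1])
  for d in (-90,90):
    o2=go(o[0],(.444,-.0044,.01,phi+d));
    if o2: print('   turn',d,o2[0].round(2),o2[1])
    if o2:
      o3=go(o2[0],(.444,-.0044,.15,phi+d));
      if o3: o3=go(o3[0],(.418,.243,.15,phi+d))
      if o3: print('    fix',o3[0].round(2),o3[1])
E
```

```text
t 33.15 pos [ 0.7177 -0.0203  0.1784] phi 28.71 D [-0.2737  0.0159 -0.0584] rv [ -1.2   -0.66 -16.29] n 7 q [-0.5   0.6   0.73  1.33 -0.39  1.38  0.73] F [ 0.1 -0.   0.1] w 0.999
[20.7, -33.0, 9.3] [-0.17, -0.09, -2.33]
[22.0, -32.2, 9.1] [-0.17, -0.09, -2.33]
[23.3, -31.3, 9.0] [-0.17, -0.09, -2.33]
[24.6, -30.3, 8.9] [-0.17, -0.09, -2.33]
[25.8, -29.3, 8.7] [-0.17, -0.09, -2.33]
[27.0, -28.3, 8.6] [-0.17, -0.09, -2.33]
[28.2, -27.2, 8.5] [-0.17, -0.09, -2.33]
-45 [-1.25 -0.07  1.16  2.13  0.07  1.04 -0.91] 0.22852372463192117
  down [-1.13  0.25  1.15  2.22 -0.31  0.84 -0.57] 0.16873206270254903
   turn 90 [-0.89  0.16  0.87  2.22 -0.17  0.82  0.88] 0.1750105519506584
    fix [-1.19  0.02  0.6   1.99 -0.01  1.14  0.2 ] 0.25046280459709536
0 [-1.03 -0.05  0.95  2.13  0.04  1.04 -0.09] 0.2741343641602585
  down [-0.97  0.18  0.97  2.23 -0.19  0.82  0.11] 0.17380018350124127
   turn -90 [-1.23  0.3   1.26  2.22 -0.38  0.86 -1.29] 0.12761197059334406
   turn 90 [-0.78  0.14  0.75  2.22 -0.13  0.82  1.63] 0.1738905577336438
    fix [-1.06  0.02  0.47  1.99 -0.01  1.14  0.99] 0.266171521
[... 171 characters left out ...]
  1.15  2.22 -0.29  0.84 -1.02] 0.17389643357767115
    fix [-1.55  0.03  0.97  1.99 -0.03  1.14 -1.79] 0.14660691103025666
   turn 90 [-0.73  0.14  0.7   2.22 -0.12  0.82  1.97] 0.17366327911258583
    fix [-1.    0.02  0.41  1.99 -0.01  1.14  1.33] 0.2713586738860558
45 [-0.86 -0.04  0.78  2.13  0.04  1.05  0.7 ] 0.27447949134447436
  down [-0.82  0.15  0.8   2.23 -0.14  0.82  0.85] 0.173349914776737
   turn -90 [-1.02  0.19  1.02  2.22 -0.22  0.83 -0.65] 0.17368056193933779
    fix [-1.35  0.02  0.77  1.99 -0.02  1.14 -1.36] 0.21878568737840007
   turn 90 [-0.66  0.13  0.63  2.22 -0.11  0.82  2.39] 0.17349816285626707
    fix [-0.94  0.02  0.35  1.99 -0.01  1.14  1.77] 0.27649814957009733
```

```bash
python3 plan.py .444 -.0044 .12 0 42 1
```

```text
t 33.15 pos [ 0.7177 -0.0203  0.1784] phi 28.71 D [-0.2737  0.0159 -0.0584] rv [-1.37 -0.15 28.71] n 7 q [-0.5   0.6   0.73  1.33 -0.39  1.38  0.73] F [ 0.1 -0.   0.1] w 0.999
[20.7, -33.0, 9.3] [-0.2, -0.02, 4.1]
[18.3, -34.4, 9.1] [-0.2, -0.02, 4.1]
[15.8, -35.7, 9.0] [-0.2, -0.02, 4.1]
[13.2, -36.8, 8.9] [-0.2, -0.02, 4.1]
[10.5, -37.6, 8.8] [-0.2, -0.02, 4.1]
[7.8, -38.3, 8.6] [-0.2, -0.02, 4.1]
[5.1, -38.8, 8.5] [-0.2, -0.02, 4.1]
```

arm_command(
  series=[
    [21, -33, 8, -0.2, 0, 4.1, 1],
    [18, -35, 8, -0.2, 0, 4.1, 1],
    [16, -36, 8, -0.2, 0, 4.1, 1],
    [13, -37, 8, -0.2, 0, 4.1, 1],
    [11, -38, 8, -0.2, 0, 4.1, 1],
  ],
)

```text
t: 33.65
tcp_pos: [0.5197, -0.0301, 0.1294]
eef_rot: [0.667, 0.745, -0.009, -0.002]
wrist_force: [0.6, 0.8, 1.1]
width: 1.001
```

```bash
python3 plan.py .444 -.0044 .12 0 42 1
```

```text
t 33.65 pos [ 0.5197 -0.0301  0.1294] phi 6.26 D [-0.0757  0.0257 -0.0094] rv [-0.87  0.54  6.26] n 2 q [-0.85  0.21  0.92  1.92 -0.17  1.12  0.25] F [0.6 0.8 1.1] w 1.001
[16.9, -36.1, 5.1] [-0.44, 0.27, 3.13]
[14.9, -37.0, 4.9] [-0.44, 0.27, 3.13]
```

arm_command(
  series=[
    [17, -34, 3, -0.4, 0.3, 3, 1],
    [14, -30, 3, -0.4, 0.3, 3, 1],
    [0, 0, 0, 0, 0, 0, 1],
    [0, 0, 0, 0, 0, 0, 1],
  ],
)

```text
t: 34.05
tcp_pos: [0.4434, -0.0061, 0.118]
eef_rot: [0.711, 0.703, -0.001, -0.006]
wrist_force: [0.1, -0.3, 0.6]
width: 0.996
```

```bash
python3 plan.py .444 -.0044 .07 0 42 1;python3 - <<'E'
from ov import *
o=get_obs();cal=get_calibration('wrist');im=capture('wrist')
B=cv2.resize(im,None,fx=2,fy=2).copy()
x,y=.444,-.0044
draw(B,cal,circ(x,y,.035,.024));draw(B,cal,circ(x,y,.035,.019))
save(B[200:660,200:900],'w17')
for th in (160,190,210): print(fitcirc(im,cal,np.mean(proj(cal,circ(x,y,.035,.024)),0),.035,.024,th))
E
```

```text
t 34.05 pos [ 0.4434 -0.0061  0.118 ] phi -0.64 D [ 0.0006  0.0017 -0.048 ] rv [-0.58 -0.4  -0.64] n 2 q [-1.01 -0.04  0.93  2.1   0.03  1.08 -0.11] F [ 0.1 -0.3  0.6] w 0.996
[0.7, 0.5, 24.0] [-0.29, -0.2, -0.32]
[0.8, 0.4, 24.0] [-0.29, -0.2, -0.32]
(array([ 0.44174739, -0.00299581]), 2485, 2498.8819817734184)
(array([ 0.44202635, -0.00364856]), 2353, 2494.084928495111)
(array([ 0.44198017, -0.00371882]), 2303, 2493.540320501779)
```

View pics/w17.png

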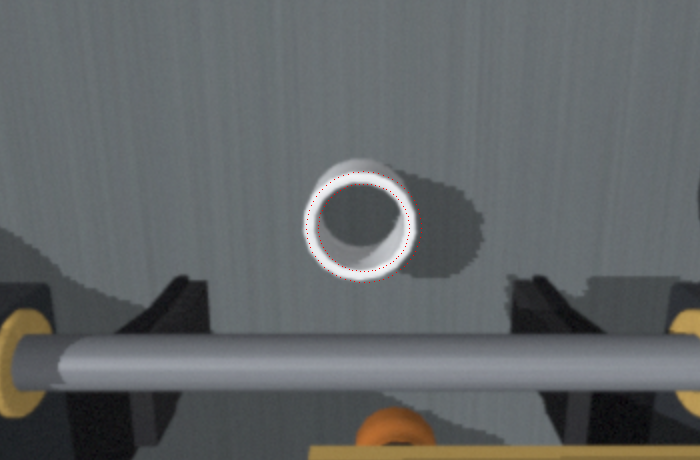

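Short tube sits as predicted, about (.443, −.004). Lowering.

arm_command(
  series=[
    [1.5, 0, 15, -0.5, -0.4, -0.5, 1],
    [0, 0, 25, 0, 0, 0, 1],
    [0, 0, 25, 0, 0, 0, 1],
    [0, 0, 0, 0, 0, 0, 1],
    [0, 0, 0, 0, 0, 0, 1],
  ],
)

```text
t: 34.6
tcp_pos: [0.4491, -0.0107, 0.0516]
eef_rot: [0.71, 0.704, -0.003, 0.004]
wrist_force: [-0.5, 0.4, 0.4]
width: 0.999
```

```bash
python3 plan.py .443 -.004 .006 0 42 1
```

```text
t 34.6 pos [ 0.4491 -0.0107  0.0516] phi -0.53 D [-0.0061  0.0067 -0.0456] rv [ 0.05  0.59 -0.53] n 2 q [-0.98  0.13  0.96  2.16 -0.12  0.91  0.04] F [-0.5  0.4  0.4] w 0.999
[3.6, -3.1, 22.8] [0.02, 0.29, -0.27]
[3.5, -3.1, 22.8] [0.02, 0.29, -0.27]
```

arm_command(
  series=[
    [6.5, -6, 3, 0, 0.6, -0.5, 1],
    [0, 0, 0, 0, 0, 0, 1],
    [0, 0, 0, 0, 0, 0, 1],
  ],
)

```text
t: 34.9
tcp_pos: [0.4448, -0.0044, 0.0504]
eef_rot: [0.707, 0.707, 0.001, 0.001]
wrist_force: [0.0, -0.8, 0.3]
width: 1.0
```

```bash
python3 plan.py .443 -.004 .006 0 42 1
```

```text
t 34.9 pos [ 0.4448 -0.0044  0.0504] phi -0.06 D [-0.0018  0.0004 -0.0444] rv [ 0.18 -0.04 -0.06] n 2 q [-0.99  0.11  0.95  2.18 -0.12  0.9   0.04] F [ 0.  -0.8  0.3] w 1.0
[0.2, -0.9, 22.2] [0.09, -0.02, -0.03]
[0.2, -0.9, 22.2] [0.09, -0.02, -0.03]
```

arm_command(
  series=[
    [0.5, -2, 14, 0.1, 0, 0, 1],
    [0, -1, 14, 0, 0, 0, 1],
    [0, 0, 10, 0, 0, 0, 1],
    [0, 0, 0, 0, 0, 0, 1],
    [0, 0, 0, 0, 0, 0, 1],
  ],
)

```text
t: 35.4
tcp_pos: [0.4447, -0.0018, 0.0147]
eef_rot: [0.707, 0.707, 0.005, 0.001]
wrist_force: [0.3, -0.4, -0.1]
width: 0.998
```

```bash
python3 plan.py .443 -.004 .006 0 42 1
```

```text
t 35.4 pos [ 0.4447 -0.0018  0.0147] phi 0.05 D [-0.0017 -0.0022 -0.0087] rv [ 0.44 -0.36  0.06] n 1 q [-0.94  0.2   0.92  2.21 -0.23  0.82  0.13] F [ 0.3 -0.4 -0.1] w 0.998
[-2.2, -1.8, 8.7] [0.44, -0.36, 0.06]
```

arm_command(
  series=[
    [-2, -1.5, 7, 0.4, -0.4, 0, 1],
    [0, 0, 0.5, 0, 0, 0, 1],
    [0, 0, 0, 0, 0, 0, 1],
  ],
)

```text
t: 35.7
tcp_pos: [0.4443, -0.0033, 0.0081]
eef_rot: [0.707, 0.708, 0.001, 0.001]
wrist_force: [-0.4, -0.2, 0.3]
width: 1.002
```

```bash
python3 plan.py .443 -.004 .006 0 42 1
```

```text
t 35.7 pos [ 0.4443 -0.0033  0.0081] phi 0.09 D [-0.0013 -0.0007 -0.0021] rv [ 0.14 -0.02  0.09] n 1 q [-0.93  0.22  0.92  2.21 -0.25  0.81  0.15] F [-0.4 -0.2  0.3] w 1.002
[-0.7, -1.3, 2.1] [0.14, -0.02, 0.09]
```

arm_command(
  series=[
    [-0.6, -1.3, 1, 0.1, 0, 0, 0],
    [0, 0, 0, 0, 0, 0, 0],
    [0, 0, 0, 0, 0, 0, 0],
    [0, 0, 0, 0, 0, 0, 0],
    [0, 0, 0, 0, 0, 0, 0],
  ],
)

```text
t: 36.2
tcp_pos: [0.4432, -0.0039, 0.0074]
eef_rot: [0.707, 0.708, 0.001, 0.0]
wrist_force: [-0.5, 0.1, 0.1]
width: 0.632
```

arm_command(
  series=[
    [0, 0, 0, 0, 0, 0, 0],
    [0, 0, 0, 0, 0, 0, 0],
    [0, 0, 0, 0, 0, 0, 0],
  ],
)

```text
t: 36.5
tcp_pos: [0.4431, -0.0039, 0.0074]
eef_rot: [0.707, 0.708, 0.001, 0.0]
wrist_force: [0.1, 0.8, -1.0]
width: 0.548
```

```bash
python3 plan.py .443 -.004 .006 0 42 1
```

```text
t 36.5 pos [ 0.4431 -0.0039  0.0074] phi 0.08 D [-0.0001 -0.0001 -0.0014] rv [ 0.06 -0.04  0.08] n 1 q [-0.92  0.22  0.92  2.21 -0.25  0.81  0.15] F [ 0.1  0.8 -1. ] w 0.548
[-0.1, -0.1, 1.4] [0.06, -0.04, 0.08]
```

Tube x = 0.4431 now exact; open and turn 90° for the other axis.

arm_command(
  series=[
    [0, 0, 0, 0, 0, 0, 1],
    [0, 0, 0, 0, 0, 0, 1],
    [0, 0, 0, 0, 0, 0, 1],
    [0, 0, 0, 0, 0, 0, 1],
    [0, 0, -2, 0, 0, -5, 1],
  ],
)

```text
t: 37.0
tcp_pos: [0.443, -0.0039, 0.0093]
eef_rot: [0.675, 0.738, 0.0, 0.0]
wrist_force: [0.2, 0.1, -0.6]
width: 0.917
```

arm_command(
  series=[
    [0, 0, 0, 0, 0, -8, 1],
    [0, 0, 0, 0, 0, -8, 1],
    [0, 0, 0, 0, 0, -8, 1],
    [0, 0, 0, 0, 0, -8, 1],
    [0, 0, 0, 0, 0, -8, 1],
  ],
)

```text
t: 37.5
tcp_pos: [0.4432, -0.0038, 0.0095]
eef_rot: [0.369, 0.929, 0.0, 0.0]
wrist_force: [0.0, 0.3, 0.0]
width: 1.0
```

```bash
python3 plan.py .4431 -.0039 .008 90 42 1
```

```text
t 37.5 pos [ 0.4432 -0.0038  0.0095] phi 46.69 D [-0.0001 -0.0001 -0.0015] rv [ 4.000e-02  6.000e-02 -4.331e+01] n 6 q [-0.8   0.19  0.77  2.2  -0.18  0.81  0.9 ] F [0.  0.3 0. ] w 1.0
[-0.0, -0.0, 0.2] [0.01, 0.01, -7.22]
[0.0, -0.0, 0.2] [0.01, 0.01, -7.22]
[0.0, -0.0, 0.2] [0.01, 0.01, -7.22]
[0.0, -0.0, 0.2] [0.01, 0.01, -7.22]
[0.0, -0.0, 0.2] [0.01, 0.01, -7.22]
[0.0, -0.0, 0.2] [0.01, 0.01, -7.22]
```

arm_command(
  series=[
    [0, 0, 0, 0, 0, -8, 1],
    [0, 0, 0, 0, 0, -8, 1],
    [0, 0, 0, 0, 0, -8, 1],
    [0, 0, 0, 0, 0, -8, 1],
    [0, 0, 0, 0, 0, -8, 1],
  ],
)

```text
t: 38.0
tcp_pos: [0.4432, -0.0039, 0.0095]
eef_rot: [0.014, 1.0, 0.0, 0.001]
wrist_force: [-0.2, 0.1, 1.1]
width: 1.002
```

arm_command(
  series=[
    [0, 0, 0, 0, 0, 0, 1],
    [0, 0, 0, 0, 0, 0, 1],
  ],
)

```text
t: 38.2
tcp_pos: [0.4432, -0.0041, 0.0095]
eef_rot: [0.015, 1.0, 0.0, 0.001]
wrist_force: [0.0, 0.1, -0.4]
width: 1.002
```

```bash
python3 plan.py .4431 -.0039 .0074 90 42 1
```

```text
t 38.2 pos [ 0.4432 -0.0041  0.0095] phi 88.3 D [-0.0001  0.0002 -0.0021] rv [ 0.02  0.07 -1.7 ] n 1 q [-0.7   0.18  0.65  2.2  -0.15  0.81  1.59] F [ 0.   0.1 -0.4] w 1.002
[0.1, 0.2, 2.1] [0.02, 0.07, -1.7]
```

arm_command(
  series=[
    [0, 0, 1.5, 0, 0, 0, 0],
    [0, 0, 0, 0, 0, 0, 0],
    [0, 0, 0, 0, 0, 0, 0],
    [0, 0, 0, 0, 0, 0, 0],
    [0, 0, 0, 0, 0, 0, 0],
  ],
)

```text
t: 38.7
tcp_pos: [0.4431, -0.004, 0.0078]
eef_rot: [0.019, 1.0, 0.0, 0.0]
wrist_force: [-0.1, -0.6, -0.8]
width: 0.631
```

arm_command(
  series=[
    [0, 0, 0, 0, 0, 0, 0],
    [0, 0, 0, 0, 0, 0, 0],
    [0, 0, 0, 0, 0, 0, 0],
    [0, 0, 0, 0, 0, 0, 0],
  ],
)

```text
t: 39.1
tcp_pos: [0.4431, -0.004, 0.0078]
eef_rot: [0.019, 1.0, 0.0, 0.0]
wrist_force: [0.2, -0.2, -0.5]
width: 0.539
```

```bash
python3 plan.py .4431 -.0039 .0074 88.3 42 1
```

```text
t 39.1 pos [ 0.4431 -0.004   0.0078] phi 87.79 D [-0.      0.0001 -0.0004] rv [ 0.01  0.06 -0.51] n 1 q [-0.7   0.18  0.66  2.2  -0.15  0.8   1.59] F [ 0.2 -0.2 -0.5] w 0.539
[0.1, 0.1, 0.4] [0.01, 0.06, -0.51]
```

arm_command(
  series=[
    [0, 0, -4, 0, 0, 0, 0],
    [0, 0, -20, 0, 0, 0, 0],
    [0, 0, -45, 0, 0, 0, 0],
    [0, 0, -45, 0, 0, 0, 0],
    [0, 0, -40, 0, 0, 0, 0],
  ],
)

```text
t: 39.6
tcp_pos: [0.4379, -0.0056, 0.162]
eef_rot: [0.02, 1.0, -0.003, -0.006]
wrist_force: [1.0, 0.6, -3.9]
width: 0.542
```

```bash
python3 plan.py .455 .12 .17 88 42 1;  python3 - <<'E'
from search import *
q=get_obs()['joint_positions']
for w in [(.455,.12,.165,88),(.418,.243,.165,88),(.418,.243,.106,88)]:
    o=go(q,w);q=o[0];print(q.round(2),o[1:])
E
```

```text
t 39.6 pos [ 0.4379 -0.0056  0.162 ] phi 87.68 D [0.0171 0.1256 0.008 ] rv [-0.4  -0.64 -0.32] n 4 q [-0.77 -0.1   0.65  2.05  0.07  1.18  1.38] F [ 1.   0.6 -3.9] w 0.542
[-3.0, 31.5, -2.3] [-0.1, -0.16, -0.08]
[-3.0, 31.5, -2.2] [-0.1, -0.16, -0.08]
[-3.1, 31.5, -2.1] [-0.1, -0.16, -0.08]
[-3.1, 31.5, -2.1] [-0.1, -0.16, -0.08]
[-0.87 -0.03  0.54  2.    0.02  1.17  1.2 ] (np.float64(0.29512473680597323), 3)
[-1.    0.    0.41  1.97 -0.    1.17  0.94] (np.float64(0.34843419631300254), 3)
[-0.99  0.06  0.41  2.04 -0.03  1.04  0.97] (np.float64(0.35665903192667736), 2)
```

arm_command(
  series=[
    [-5, 32, -3, -0.1, -0.2, 0, 0],
    [-5, 35, -3, -0.1, -0.2, 0, 0],
    [-2, 36, -3, -0.1, -0.1, 0, 0],
    [4, 36, -2, 0, 0, 0, 0],
    [8, 36, -2, 0, 0, 0, 0],
  ],
)

```text
t: 40.1
tcp_pos: [0.45, 0.1697, 0.1839]
eef_rot: [0.026, 1.0, 0.003, 0.005]
wrist_force: [0.6, -1.1, -1.5]
width: 0.539
```

```bash
python3 plan.py .418 .243 .165 88 42 1
```

```text
t 40.1 pos [0.45   0.1697 0.1839] phi 86.97 D [-0.032   0.0733 -0.0189] rv [ 0.31  0.55 -1.03] n 2 q [-0.93 -0.01  0.48  1.94  0.01  1.2   1.06] F [ 0.6 -1.1 -1.5] w 0.539
[18.0, 35.7, 9.5] [0.15, 0.28, -0.52]
[17.7, 35.9, 9.5] [0.15, 0.28, -0.52]
```

arm_command(
  series=[
    [18, 34, 5, 0.2, 0.3, -0.5, 0],
    [14, 30, 5, 0.1, 0.2, -0.5, 0],
    [0, 0, 0, 0, 0, 0, 0],
    [0, 0, 0, 0, 0, 0, 0],
  ],
)

```text
t: 40.5
tcp_pos: [0.418, 0.2423, 0.1741]
eef_rot: [0.014, 1.0, -0.0, 0.0]
wrist_force: [-0.7, -1.1, -0.8]
width: 0.54
```

```bash
python3 plan.py .418 .243 .13 88 42 1; cat > chk2.py <<'E'
from ov import *
import sys
o=get_obs();cal=get_calibration('wrist');im=capture('wrist')
B=cv2.resize(im,None,fx=2,fy=2).copy()
q=R.from_quat(o['eef_rot'])
for h,r in ((-7.8,.024),(27.2,.024),(27.2,.019)):
    draw(B,cal,q.apply(circ(0,0,-h/1000,r))+o['tcp_pos'],(0,255,0))
x,y=.418,.2430
draw(B,cal,circ(x,y,.098,.033));draw(B,cal,circ(x,y,.098,.019));draw(B,cal,sq(.4175,.2427,.012,.05,12.8))
save(B[200:660,200:900],sys.argv[1])
try:
  c=proj(cal,circ(x,y,.098,.033)).mean(0)
except Exception as e: print(e)
E
python3 chk2.py w18
```

```text
t 40.5 pos [0.418  0.2423 0.1741] phi 88.38 D [-0.      0.0007 -0.0441] rv [-0.03  0.05  0.38] n 2 q [-1.01  0.01  0.4   1.94 -0.    1.19  0.93] F [-0.7 -1.1 -0.8] w 0.54
[0.0, 0.4, 22.0] [-0.01, 0.02, 0.19]
[0.0, 0.4, 22.0] [-0.01, 0.02, 0.19]
```

View pics/w18.png

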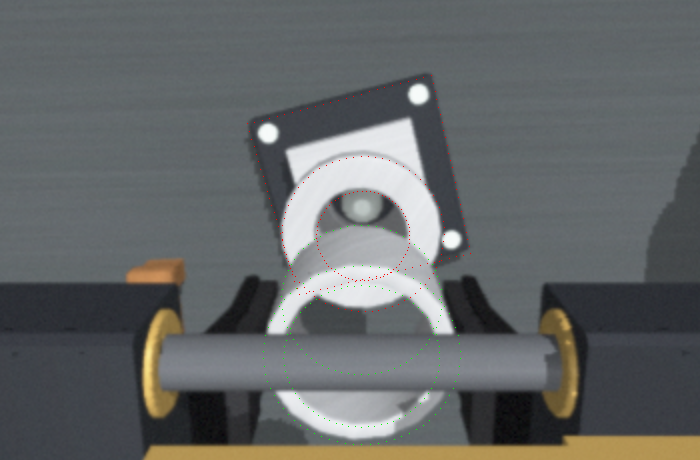

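arm_command(
  series=[
    [0, 0.3, 15, 0, 0, 0, 0],
    [0, 0, 18, 0, 0, 0, 0],
    [0, 0, 12, 0, 0, 0, 0],
    [0, 0, 0, 0, 0, 0, 0],
    [0, 0, 0, 0, 0, 0, 0],
  ],
)

```text
t: 41.05
tcp_pos: [0.4205, 0.2385, 0.1292]
eef_rot: [0.018, 1.0, 0.0, 0.001]
wrist_force: [-0.3, -0.7, -1.3]
width: 0.537
```

```bash
python3 plan.py .418 .243 .1065 88 42 1;python3 chk2.py w19
```

```text
t 41.05 pos [0.4205 0.2385 0.1292] phi 87.95 D [-0.0025  0.0045 -0.0227] rv [ 0.04  0.13 -0.05] n 1 q [-1.    0.06  0.41  2.   -0.03  1.09  0.95] F [-0.3 -0.7 -1.3] w 0.537
[2.7, 4.4, 22.7] [0.04, 0.13, -0.05]
```

View pics/w19.png

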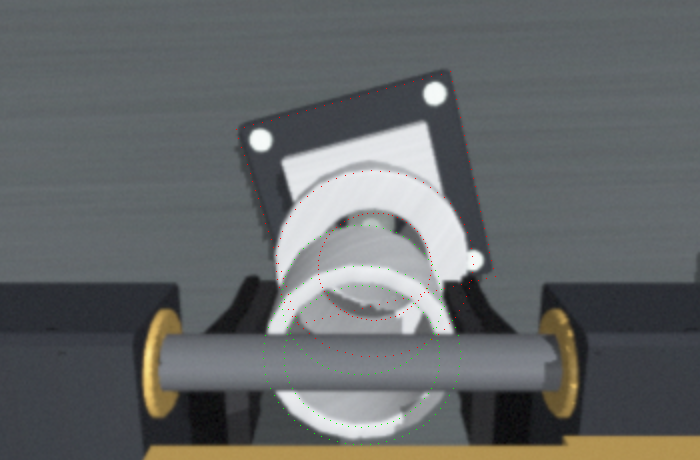

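```bash
python3 - <<'E'
from ov import *
o=get_obs();cal=get_calibration('wrist');im=capture('wrist')
B=cv2.resize(im,None,fx=5,fy=5,interpolation=cv2.INTER_CUBIC).copy()
x,y=.418,.2430
draw(B,cal,circ(x,y,.098,.033,200),(255,0,0),5);draw(B,cal,circ(x,y,.084,.033,200),(0,0,255),5)
save(B[850:1400,1000:1750],'w20')
cs=ray(cal,(280,210))[0];print(cs)
E
python3 plan.py .418 .243 .1065 88 42 1
```

```text
[0.34888124 0.24061704 0.29039344]
t 41.15 pos [0.4205 0.2388 0.1294] phi 87.97 D [-0.0025  0.0042 -0.0229] rv [ 0.07  0.15 -0.03] n 1 q [-1.    0.06  0.41  2.   -0.03  1.09  0.95] F [-0.2  0.  -2.9] w 0.542
[2.7, 4.1, 22.9] [0.07, 0.15, -0.03]
```

View pics/w20.png

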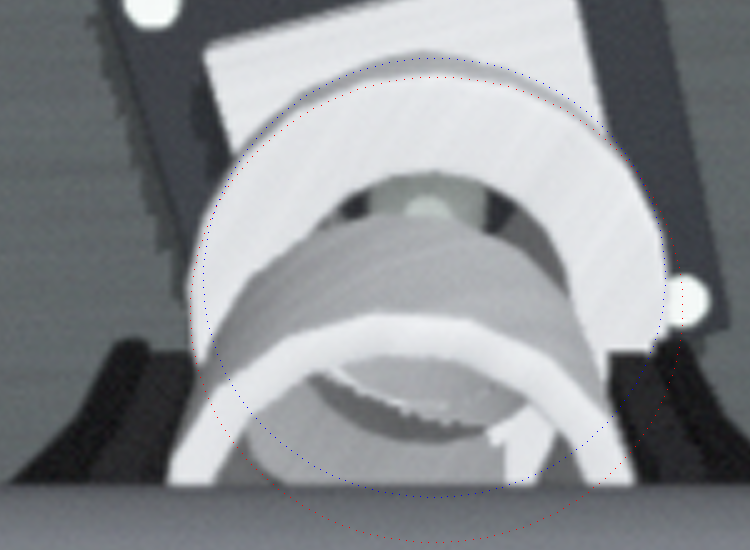

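```bash
python3 - <<'E'
from ov import *
cal=get_calibration('wrist');im=capture('wrist');g=im.min(axis=2).astype(int)
for r in (192,200,208,214,220,226,230,236):
    print(r,g[r,228:262].tolist()[:22],'|',g[r,318:346].tolist())
E
```

```text
192 [54, 61, 60, 65, 67, 64, 65, 64, 66, 62, 55, 47, 47, 50, 58, 128, 203, 225, 226, 226, 228, 228] | [222, 178, 111, 67, 66, 61, 63, 63, 59, 63, 60, 57, 61, 63, 63, 60, 61, 55, 71, 85, 94, 95, 93, 96, 94, 95, 97, 95]
200 [65, 63, 55, 62, 63, 64, 63, 64, 64, 64, 62, 64, 65, 52, 45, 47, 45, 82, 171, 164, 165, 192] | [228, 230, 226, 208, 170, 133, 87, 66, 59, 59, 60, 58, 62, 62, 60, 61, 61, 60, 59, 58, 71, 87, 93, 94, 96, 94, 96, 98]
208 [78, 64, 65, 65, 55, 53, 63, 64, 63, 67, 65, 67, 64, 72, 110, 169, 210, 223, 226, 226, 225, 224] | [227, 227, 228, 228, 228, 229, 231, 235, 233, 175, 96, 64, 61, 60, 62, 58, 61, 57, 60, 62, 59, 61, 74, 91, 93, 97, 93, 91]
214 [95, 96, 96, 79, 65, 61, 56, 55, 60, 59, 67, 103, 187, 220, 226, 226, 226, 225, 221, 222, 222, 221] | [226, 227, 230, 231, 229, 227, 226, 226, 227, 230, 232, 230, 174, 100, 66, 62, 58, 58, 63, 60, 60, 62, 57, 69, 86, 93, 98, 97]
220 [97, 99, 98, 92, 88, 74, 68, 64, 56, 69, 140, 202, 222, 225, 224, 221, 224, 223, 222, 225, 225, 227] | [228, 226, 223, 226, 225, 227, 228, 228, 226, 223, 225, 225, 229, 217, 141, 74, 60, 63, 61, 62, 62, 59, 57, 58, 66, 87, 95, 95]
226 [94, 92, 94, 93, 93, 91, 78, 69, 94, 181, 217, 223, 222, 223, 224, 224, 225, 227, 227, 226, 209, 162] | [225, 226, 227, 226, 223, 224, 224, 223, 223, 225, 226, 225, 229, 229, 219, 227, 234, 239, 241, 239, 231, 184, 111, 65, 60, 60, 87, 93]
230 [95, 96, 97, 94, 95, 94, 94, 92, 95, 170, 209, 222, 223, 224, 227, 228, 227, 223, 183, 135, 127, 129] | [226, 225, 222, 224, 223, 225, 224, 224, 226, 226, 226, 225, 225, 226, 227, 232, 240, 242, 244, 244, 243, 239, 217, 134, 68, 58, 63, 82]
236 [93, 96, 97, 96, 95, 95, 98, 94, 87, 123, 200, 225, 228, 227, 207, 150, 121, 121, 123, 130, 131, 135] | [222, 225, 224, 225, 225, 227, 225, 226, 223, 223, 222, 224, 225, 220, 156, 88, 69, 70, 70, 64, 55, 53, 53, 65, 77, 83, 91, 90]
```

```bash
cat > ffit.py <<'E'
from ov import *
cal=get_calibration('wrist');im=capture('wrist');g=im.min(axis=2).astype(float);o=get_obs()
pts=[]
for r in list(range(205,224,2)):
    row=g[r]
    for c in range(225,262):   # left edge: dark -> bright
        if row[c]<145<=row[c+1]: pts.append((c+(145-row[c])/(row[c+1]-row[c]),r));break
    for c in range(345,310,-1):
        if row[c]<145<=row[c-1]: pts.append((c-(145-row[c])/(row[c-1]-row[c]),r));break
pts=np.array(pts)
def dist(p,z,rad=.033):
    w=np.array([onz(cal,u,z) for u in pts]);return np.hypot(w[:,0]-p[0],w[:,1]-p[1])-rad
for z in (.092,.095,.098,.101):
    s=least_squares(lambda p:dist(p,z),[.418,.243]);print(z,s.x.round(4),'rms mm',(1000*np.sqrt(np.mean(s.fun**2))).round(2))
s=least_squares(lambda p:dist(p,.098,p[2]),[.418,.243,.033]);print(s.x.round(4))
# base bolts
n,l,st,c=cv2.connectedComponentsWithStats((g>200).astype(np.uint8))
for i in range(1,n):
    if 80<st[i,4]<350: print('blob',st[i],onz(cal,c[i],.0145).round(4))
print(o['tcp_pos'])
E
python3 ffit.py
```

```text
0.092 [0.4181 0.2421] rms mm 0.11
0.095 [0.4183 0.2421] rms mm 0.12
0.098 [0.4184 0.242 ] rms mm 0.24
0.101 [0.4184 0.242 ] rms mm 0.36
[0.4166 0.2421 0.0322]
blob [311 141  11  11  95] [0.3667 0.2732 0.0145]
blob [224 165  11  10  90] [0.3847 0.194  0.0145]
[0.42044566 0.23927335 0.12948236]
```

arm_command(
  series=[
    [2.5, 3.8, 3, 0, 0.1, 0, 0],
    [0, 0, 0, 0, 0, 0, 0],
    [0, 0, 0, 0, 0, 0, 0],
  ],
)

```text
t: 41.55
tcp_pos: [0.4182, 0.2442, 0.1272]
eef_rot: [0.017, 1.0, 0.001, 0.001]
wrist_force: [-0.3, 0.1, -2.7]
width: 0.539
```

```bash
python3 plan.py .418 .2427 .1065 88 42 1
```

```text
t 41.55 pos [0.4182 0.2442 0.1272] phi 88.03 D [-0.0002 -0.0015 -0.0207] rv [0.17 0.12 0.03] n 1 q [-1.01  0.06  0.41  2.   -0.03  1.08  0.95] F [-0.3  0.1 -2.7] w 0.539
[0.2, -1.5, 20.7] [0.17, 0.12, 0.03]
```

arm_command(
  series=[
    [0, -1.3, 8, 0.2, 0.1, 0, 0],
    [0, 0, 6, 0, 0, 0, 0],
    [0, 0, 1, 0, 0, 0, 0],
    [0, 0, 0, 0, 0, 0, 0],
    [0, 0, 0, 0, 0, 0, 0],
  ],
)

```text
t: 42.05
tcp_pos: [0.4179, 0.2426, 0.1104]
eef_rot: [0.017, 1.0, -0.001, -0.0]
wrist_force: [0.2, -0.1, -2.3]
width: 0.54
```

```bash
python3 plan.py .418 .2427 .1065 88 42 1
```

```text
t 42.05 pos [0.4179 0.2426 0.1104] phi 88.05 D [ 0.0001  0.0001 -0.0039] rv [-0.09 -0.02  0.05] n 1 q [-1.    0.09  0.41  2.01 -0.04  1.05  0.96] F [ 0.2 -0.1 -2.3] w 0.54
[-0.1, 0.2, 3.9] [-0.09, -0.02, 0.05]
```

arm_command(
  series=[
    [0, 0, 2, -0.1, 0, 0, 0],
    [0, 0, 1, 0, 0, 0, 0],
    [0, 0, 0, 0, 0, 0, 0],
  ],
)

```text
t: 42.35
tcp_pos: [0.4182, 0.2427, 0.1074]
eef_rot: [0.017, 1.0, 0.0, 0.0]
wrist_force: [-1.0, 0.2, -2.4]
width: 0.542
```

arm_command(
  series=[
    [0, 0, 0.7, 0, 0, 0, 0],
    [0, 0, 0.5, 0, 0, 0, 0],
    [0, 0, 0, 0, 0, 0, 0],
  ],
)

```text
t: 42.65
tcp_pos: [0.4182, 0.2427, 0.1063]
eef_rot: [0.017, 1.0, 0.0, 0.0]
wrist_force: [-1.0, -0.3, -2.1]
width: 0.537
```

arm_command(
  series=[
    [0, 0, 0.7, 0, 0, 0, 0],
    [0, 0, 0, 0, 0, 0, 0],
  ],
)

```text
t: 42.85
tcp_pos: [0.4184, 0.2428, 0.1058]
eef_rot: [0.017, 1.0, 0.001, 0.0]
wrist_force: [-0.4, 0.1, -2.4]
width: 0.534
```

arm_command(
  series=[
    [0, 0, 0.6, 0, 0, 0, 0],
    [0, 0, 0, 0, 0, 0, 0],
  ],
)

```text
t: 43.05
tcp_pos: [0.4187, 0.2429, 0.1058]
eef_rot: [0.017, 1.0, 0.001, 0.0]
wrist_force: [-0.1, 0.3, -2.3]
width: 0.54
```

arm_command(
  series=[
    [0, 0, 0.6, 0, 0, 0, 0],
    [0, 0, 0, 0, 0, 0, 0],
  ],
)

```text
t: 43.25
tcp_pos: [0.4189, 0.243, 0.1058]
eef_rot: [0.017, 1.0, 0.001, 0.001]
wrist_force: [-1.0, -0.1, -0.1]
width: 0.544
```

arm_command(
  series=[
    [0.9, -0.2, -1.2, 0, 0, 0, 0],
    [0, 0, 0, 0, 0, 0, 0],
    [0, 0, 0, 0, 0, 0, 0],
  ],
)

```text
t: 43.55
tcp_pos: [0.4176, 0.2428, 0.1066]
eef_rot: [0.017, 1.0, 0.001, 0.0]
wrist_force: [-0.2, 0.5, -1.7]
width: 0.536
```

arm_command(
  series=[
    [0, 0, 0.7, 0, 0, 0, 0],
    [0, 0, 0.3, 0, 0, 0, 0],
  ],
)

```text
t: 43.75
tcp_pos: [0.4177, 0.2428, 0.1057]
eef_rot: [0.017, 1.0, 0.001, 0.0]
wrist_force: [-1.3, -1.9, 7.1]
width: 0.54
```

Contact confirmed; release and retreat straight up.

arm_command(
  series=[
    [0, 0, 0, 0, 0, 0, 1],
    [0, 0, 0, 0, 0, 0, 1],
    [0, 0, 0, 0, 0, 0, 1],
    [0, 0, 0, 0, 0, 0, 1],
  ],
)

```text
t: 44.15
tcp_pos: [0.4181, 0.2431, 0.1059]
eef_rot: [0.017, 1.0, 0.001, 0.001]
wrist_force: [0.6, 0.4, 0.3]
width: 0.817
```

arm_command(
  series=[
    [0, 0, -5, 0, 0, 0, 1],
    [0, 0, -15, 0, 0, 0, 1],
    [0, 0, -30, 0, 0, 0, 1],
    [0, 0, -30, 0, 0, 0, 1],
    [0, 0, 0, 0, 0, 0, 1],
  ],
)

```text
t: 44.65
tcp_pos: [0.4176, 0.2424, 0.1892]
eef_rot: [0.017, 1.0, 0.0, 0.0]
wrist_force: [1.1, 0.1, -0.3]
width: 0.999
```

```bash
python3 plan.py .5 .1 .2 60 42 1;python3 - <<'E'
from ov import *
cal=get_calibration('wrist');im=capture('wrist')
B=cv2.resize(im,None,fx=2,fy=2).copy()
x,y=.418,.2428
draw(B,cal,circ(x,y,.098,.033));draw(B,cal,circ(x,y,.133,.024),(0,160,0));draw(B,cal,sq(.4175,.2427,.012,.05,12.8))
save(B[200:660,200:900],'w21')
E
```

```text
t 44.65 pos [0.4176 0.2424 0.1892] phi 88.02 D [ 0.0824 -0.1424  0.0108] rv [ 0.06  0.03 28.02] n 4 q [-1.02 -0.    0.4   1.92  0.    1.22  0.92] F [ 1.1  0.1 -0.3] w 0.999
[-21.8, -34.9, -2.7] [0.01, 0.01, 7.0]
[-25.9, -31.9, -2.7] [0.01, 0.01, 7.0]
[-29.6, -28.5, -2.7] [0.01, 0.01, 7.0]
[-32.9, -24.7, -2.7] [0.01, 0.01, 7.0]
```

View pics/w21.png

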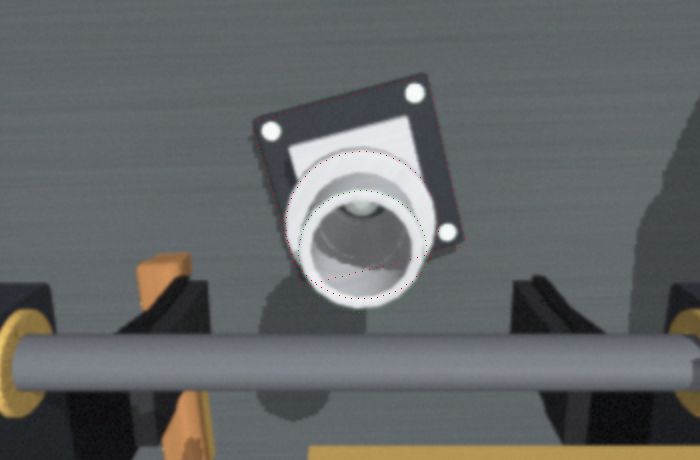

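arm_command(
  series=[
    [0, 0, -20, 0, 0, 0, 1],
    [-20, -35, -5, 0, 0, 4, 1],
    [-25, -35, 0, 0, 0, 4, 1],
    [-28, -35, 0, 0, 0, 4, 1],
    [-30, -35, 0, 0, 0, 4, 1],
  ],
)

```text
t: 45.2
tcp_pos: [0.4977, 0.0902, 0.2105]
eef_rot: [0.154, 0.988, -0.001, -0.002]
wrist_force: [0.9, 1.4, 0.3]
width: 1.001
```

arm_command(
  series=[
    [-28, -40, 0, 0, 0, 4, 1],
    [-25, -40, 0, 0, 0, 4, 1],
    [0, 0, 0, 0, 0, 0, 1],
    [0, 0, 0, 0, 0, 0, 1],
  ],
)

```text
t: 45.6
tcp_pos: [0.5213, -0.0141, 0.208]
eef_rot: [0.231, 0.973, -0.003, -0.002]
wrist_force: [-0.7, 0.8, -0.1]
width: 1.004
```

```bash
python3 - <<'E'
from ov import *
L=[]
for c in ('top','scene'):
    cal=get_calibration(c);im=capture(c);cv2.imwrite(c+'2.bmp',im)
    ctr=proj(cal,[[.418,.243,.06]])[0].astype(int)
    f=6;B=cv2.resize(im,None,fx=f,fy=f,interpolation=cv2.INTER_CUBIC)
    x,y=.418,.243
    for z,r,co in ((.133,.024,(0,160,0)),(.098,.033,(255,0,0)),(.084,.024,(0,0,255))): draw(B,cal,circ(x,y,z,r,150),co,f)
    draw(B,cal,sq(x,y,.024,.033,12.8),(255,0,255),f)
    a,b=ctr*f;L.append(B[max(0,b-195):b+195,max(0,a-195):a+195])
h=min(l.shape[0] for l in L);save(np.hstack([l[:h] for l in L]),'fin')
save(cv2.resize(cv2.imread('scene2.bmp'),None,fx=1.4,fy=1.4),'fins')
for n in ['brush','jar','magnet']:
    for c in ['scene']:
        r=find_in(n,c);print(n,r[0]['position'],round(r[0]['confidence'],2))
E
python3 plan.py .5 .1 .2 60 42 1 | head -1
```

```text
brush [338.3, 227.9] 0.67
jar [227.3, 168.4] 0.86
magnet [198.2, 226.0] 0.95
t 45.85 pos [ 0.5214 -0.012   0.2085] phi 63.57 D [-0.0214  0.112  -0.0085] rv [-0.34 -0.12  3.57] n 3 q [-0.72  0.08  0.7   1.82 -0.05  1.27  1.1 ] F [-0.1 -0.6 -0.2] w 0.998
```

View pics/fin.png

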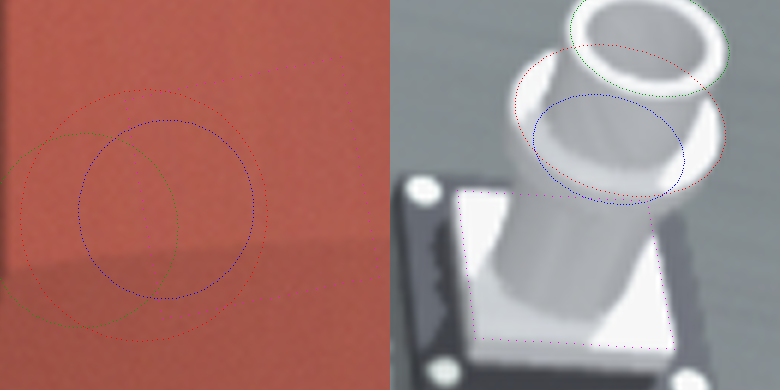

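View pics/fins.png

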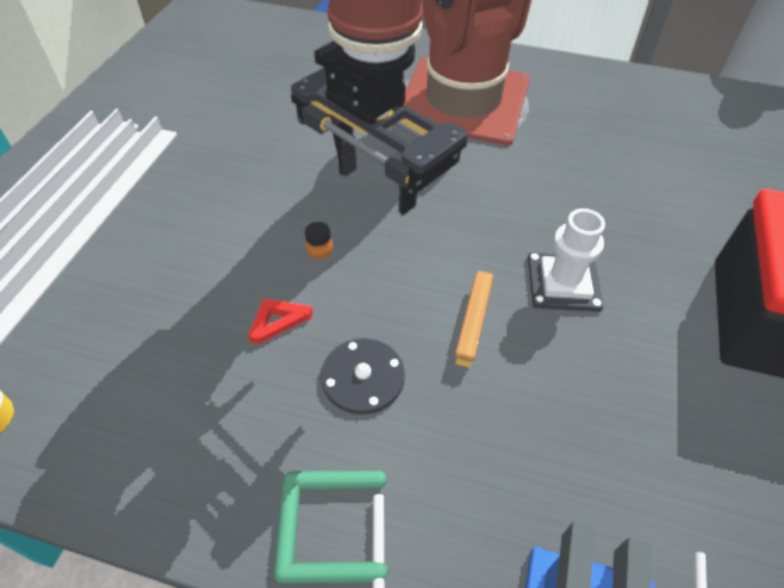

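```bash
python3 -c "
from station import sign_off;print(sign_off())"
```

```text
the job is handed in; nothing more can be done
None
```

The post is stacked on the square fixture in the order asked: plate, long tube, flange, short tube. Each part was lowered until it touched and then released before the next. I handed the job in at about 46 s.

**Last checks:**
- **Stack position:** The final wrist and scene pictures match the expected outlines on the pin axis, about (0.418, 0.243). The parts look flat and centred to within about 1 mm.
- **Heights:** Every contact height matched the part sizes.
- **Bystanders:** The brush, jar and magnet look unmoved in the scene picture.
- **Arm:** It ended clear of everything with the gripper open.

**Failed or disagreed:**
- **Joint limit:** On the way to the short tube, joint 2 read −0.3806 rad against its listed limit of −0.38. Joint 3 read 1.383 against 1.39. I re-routed the arm at once. Whether this counts as passing the range depends on how the limit was rounded.
- **Measurements:** The wrist and top cameras differed by up to about 3 mm. One flange fit came out about 3% small, which I put down to calibration.
- **Top view:** The arm hid the stack from the top camera at the end, so that check could not be made.

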